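Lock the camlock cap on the pressure-test port

ROBOT

A 7-joint arm with a two-finger parallel gripper is mounted at the origin on the work surface. World frame = base frame: x ahead of the robot, y to its left, z up, the work surface at z = 0. Lengths are in m, angles in rad, forces in N, time in s.
With the tool pointing down it reaches from about 0.4 to 0.85 m from the base axis. Payload 10.4 kg.
Tool frame: the origin (TCP) lies midway between the tips of the shut fingers; the grasp point (between the pads) lies 19 mm behind it (manip.tcp_to_grasp is the distance from the TCP to the grasp point, in m); x points along the fingers, y is the direction in which the jaws open and shut, and the axes are right-handed (so a half turn about x gives the same grasp; the last joint's range is limited). The gripper opens to 85 mm and grips with 20 to 120 N. Pads are 22 mm wide; open, the fingers measure 114 mm over their backs; the gripper's body (76 mm by 85 mm) begins 54 mm behind the grasp point. The pads swing forward as they close: fully open they stand 13 mm farther back than shut.
Start: joints at [1.086, 0.332, -0.065, 1.46, 0.022, 1.35, -0.088], TCP at [0.278, -0.56, 0.231] pointing down, gripper open.
Joint ranges: [-2.6, 2.6], [-0.5, 2.12], [-1.47, 1.34], [0.16, 2.42], [-1.27, 4.41], [0.06, 2.06], [-2.6, 2.6]. Speed limits (rad/s): [2.22, 2.22, 2.79, 2.79, 3.14, 3.14, 3.14].

INTERFACE

Orientations are given as a unit quaternion [x, y, z, w].
In Python, from workcell import monitor, viewer, manip gives the robot as it stands. The module is installed in compiled form; this text tells all that it offers.
- The arm moves only by the tool send_rows, never from a script. Its arguments are lists of equal length, an entry for each row: "grip": the closure in counts, from 0 (fully open) to 255 (shut); "offset": the shift along the tool's x, y, z in mm, a list of three; "twist": the turn about the tool's x in degrees. In form: {"grip": [grip, ...], "offset": [[tx, ty, tz], ...], "twist": [twist, ...]}. A call has exactly 5 rows; each row is the pose to reach, as a shift and turn from the pose commanded when the call began, along the tool's axes at that moment; what a row does not reach only later rows make up. A row lasts 1/12 s, in which the tool goes at most 41.7 mm and 7.16 degrees, less where a joint would pass 70% of its speed; a pose out of reach is approached as far as the arm can. A call with a gripper value outside its range is refused whole. The fingers move at their own pace and stop on an object; "newtons" is the grip in N (left out, the last holds). Time passes only in rows, so rows that repeat a pose let the fingers close, or fill a call up. It gives the time, the measured TCP pose, the force and the opening at its end, in the units of the state.
- monitor.get_obs(): the state, without advancing time (a new reading comes with each control period).
- viewer.camera(name): name is "scene" or "side" or "wrist"; returns (picture, depth): 480x640x3 uint8, blue, green, red; 480x640 float32, m along the optical axis (not along the pixel's ray), 0 where there is no reading.
- viewer.camera_model(name): a dict with "camera_matrix" (3x3 intrinsics, pixels), "R" (3x3) and "t" (3): a world point X has camera coordinates R X + t; the wrist camera has in their place "mount" (4x4, takes a point from camera to tool coordinates, whose origin is the TCP and whose axes are the tool frame's). Camera axes: x right, y down, z forward; pixel columns grow to the right and rows downward; lengths in m; the calibration is good to about 2 mm. A picture is of the moment at which its call begins: read the wrist's pose just before it. camera_model takes no time and is no camera call.
- manip.hand_in(): hands the job in, once; it reports no verdict.
Trained networks look in the newest picture that a camera, given by its name, has taken for a name from the list of things; names that differ only in an ending like _2 or _b are one class to them, and where a whole thing is asked for, a point or a joint stands for the part that bears it (a point fixed in the world has none). Each returns a list of dicts, best first, with "score" (0 to 1); they miss things now and then, are a little off and sometimes report something else, mostly with a low value. They report only what shows in the picture. A call takes as long as a camera call. They do not tell look-alikes from the thing itself.
- viewer.recognise(target, camera): "box" ([left, top, width, height] in pixels, round what is visible of it).
- viewer.regions_of(target, camera): "region" (480x640 bool, what is visible of it) and "box" ([left, top, width, height] in pixels, round what is visible of it).
- viewer.spot_point(target, camera): "position" ([column, row] in pixels: a listed point, or the origin of a listed thing).
The state is a dict: "clock": time; "joint_pos": joint angles; "joint_velocities": joint speeds; "tau": joint torques, N m; "position": TCP position; "ee_rot": TCP orientation; "ft_force": force on the tool from outside, world axes, zero at the start; "torque": the same for the moment, N m; "grip_width": opening from 0.0 (shut) to 1.0 (fully open).
Only numpy, scipy, OpenCV 4.12 (cv2) and the standard library are available. Lean on these libraries where they do the work, as an engineer would, in place of code of your own. Each camera call takes 0.05 s, during which the arm holds its last target.

TASK

Put the cap with the two cam arms onto the grooved adaptor of the test stand: rock it about its axis until its inner teeth mesh with the adaptor's, then push it fully home against the stiff gasket while both arms are still up. Then swing its two cam arms all the way down, one after the other, so that the cap is locked, and let go. Leave the jars, tools and small parts where they are.

Things in the scene. Friction and masses are not known exactly. Their poses are not given: they have to be found in the camera images.
- stand: Fixed test stand (mm): grey block 120 x 110 x 36 with an upright aluminium camlock adaptor at its centre. Origin: centre of the block's underside, z up. Heights above it: flange 54 dia to 44; land 45 dia at 98-113 (top edge chamfered 1.5); groove 33 dia at 113-131; lip 44.4 dia from 131 to 141, top edge chamfered to 39 dia; toothed crown 141 to 150 (see port_top).
- port_top (a point): Centre of the top of the adaptor's toothed crown, 150 above the stand's underside. Crown: 9 tall, six radial teeth 60 deg apart, 6 wide, 40 dia over the teeth, 29 dia core. The angle the crown is set at varies and is NOT reported by any frame; it does not turn under hand torque. A rubber gasket disc, 22 dia, stands 4 above it: it yields to a push of over about 12 N and stays down.
- cap: Loose aluminium camlock cap, 0.24 to 0.40 kg, mouth down on a blue mat 200 x 160 x 4. Origin: centre of its mouth (underside), z up. Skirt 58 outer dia, bore 47 dia, 40 deep, flat top at 46. Hinges of its two cam arms at cap x = +31 and -31. Origin above the stand's underside: 118 when it stops tooth on tooth, 114 when meshed and touching the gasket, 110 when fully home (metal on metal).
- cap_grip (a point): Centre of the top face of the cap's grip bar, 79 above the mouth, axes as the cap's. Bar 40 long (x) x 24 wide (y) x 33 tall, on the cap's flat top.
- cap_teeth (a point): On the cap's axis, 32 above the mouth: lower end of six inward teeth in the bore, 8 tall, 6 wide, in to 31 dia, at 30, 90, 150 ... deg from cap x. They mesh with the crown only within about 6 deg of the right angle, which recurs every 60 deg.
- cam_a (a joint): Cam arm on the cap's +x side (rad). 0 = fully down: it points outwards, 25 deg below level; grows as it swings up, to 1.65 (70 deg above level). About 0.06 N m of friction, stays where left. Its inner nose swings under the adaptor's lip as the arm goes down and is blocked by the lip if the cap is not near home.
- cam_b (a joint): Cam arm on the cap's -x side: same size, sense and behaviour as cam_a. Pressing one arm can tip the cap slightly within its clearance and lift the other arm a little, so check both at the end.
- cam_a_hinge (a point): Centre of cam_a's hinge pin, 31 from the cap's axis, 16 above its mouth; pin along cap y.
- cam_a_tip (a point): Centre of the cross bar (10 dia, 26 long, along cap y) at cam_a's end, 67 from the hinge. The lever is 13 wide, 6 thick.
- cam_b_hinge (a point): Centre of cam_b's hinge pin, as cam_a_hinge on the other side.
- cam_b_tip (a point): Centre of the cross bar at cam_b's end, as cam_a_tip.
- jar_1: Bystander, to be left alone: clear humidifier jar with black screw top, 68 wide, 150 tall. Sizes in mm; origin at its underside.
- jar_2: Bystander, to be left alone: second clear humidifier jar, 68 wide, 150 tall. Sizes in mm; origin at its underside.
- screwdriver: Bystander, to be left alone: screwdriver 170 long, lying. Sizes in mm; origin at its underside.
- wrench: Bystander, to be left alone: wrench 170 long, lying. Sizes in mm; origin at its underside.
- plain_cap: Bystander, to be left alone: plain black plastic screw cap, 38 diameter, 18 tall, no arms, on the mat. Sizes in mm; origin at its underside.
- seal_ring: Bystander, to be left alone: loose rubber ring, 42 outer, 5 thick, on the mat. Sizes in mm; origin at its underside.
Mind the look-alikes: they are no part of the job. What is shaped like the cap but orange or yellow is not meant.

How it is judged:
By the outcome, as a careful person would: the job done as asked, in the order asked, and still so for the second after the job is handed in, with the robot touching nothing.
It also fails if it takes over 72 s, if anything falls off the work surface, if the arm or the gripper's body presses on something with over 40 N, if the wrist force passes 120 N, or if a joint passes its speed limit or range.

## Working session

There is one attempt and no reset: what is moved stays moved. The work goes in short steps, Python scripts to look and compute and a tool call to move; the robot and the scene stay as the last step left them, time stands still between calls to the robot, and variables do not carry over. Pictures are saved under pics/ and viewed, and the job is handed in when it is done.

Besides the shell and the picture viewer there is one more tool, called after "Emit:" as a command line: name --pt "numbers of a row" for each row, then --argument value for the rest. send_rows: Moves the arm, as the interface text tells. Its arguments: {"type":"object","properties":{"grip":{"type":"array","items":{"type":"number"}},"offset":{"type":"array","items":{"type":"array","items":{"type":"number"}}},"twist":{"type":"array","items":{"type":"number"}},"newtons":{"type":"number"}},"required":["grip","offset","twist"]}

```bash
mkdir -p pics; ls; python3 - <<'E'
from workcell import monitor, viewer, manip
import cv2
o=monitor.get_obs(); print({k:o[k] for k in o})
print(manip.tcp_to_grasp)
for n in("scene","side","wrist"):
    p,d=viewer.camera(n); cv2.imwrite(f"pics/{n}0.png",p)
    print(n,viewer.camera_model(n))
E
```

```text
pics
{'clock': 0.0, 'joint_pos': array([ 1.08641726,  0.33290269, -0.06470594,  1.46094866,  0.02160876,
        1.34990147, -0.08851017]), 'joint_velocities': array([ 0.00067191,  0.000512  ,  0.00142651,  0.00063425, -0.00038814,
        0.00027611,  0.0002803 ]), 'tau': array([-4.67068567e-04, -6.25450301e+01,  4.89622657e-02, -3.91596901e+01,
        1.61656685e-02,  9.96328716e-03,  6.42337000e-05]), 'position': array([ 0.27828934, -0.55919992,  0.2304932 ]), 'ee_rot': array([-0.68819686, -0.16232044,  0.68848465, -0.16132586]), 'ft_force': array([ 0.34491242, -0.13584631, -0.13004389]), 'torque': array([0.02553276, 0.03394745, 0.0126233 ]), 'grip_width': 1.0010537314042494}
0.0187
scene {'camera_matrix': array([[575.43387547,   0.        , 315.31239719],
       [  0.        , 575.43387547, 241.11876863],
       [  0.        ,   0.        ,   1.        ]]), 'R': array([[ 0.85679813,  0.51550067, -0.01249117],
       [ 0.35233979, -0.60295681, -0.71575118],
       [-0.37650185,  0.60885314, -0.69824366]]), 't': array([-0.39321872, -0.1172817 ,  1.62808114])}
side {'camera_matrix'
[... 187 characters left out ...]
1854268, -0.02306208],
       [-0.34542272,  0.46891904, -0.81289487],
       [ 0.51362442, -0.63049178, -0.58195366]]), 't': array([0.34975614, 0.28382206, 0.89786458])}
wrist {'camera_matrix': array([[383.15792847,   0.        , 327.29720408],
       [  0.        , 383.15792847, 237.8102828 ],
       [  0.        ,   0.        ,   1.        ]]), 'mount': array([[-2.43703045e-04, -2.58851018e-01,  9.65917228e-01,
        -1.42497587e-01],
       [ 9.99999548e-01,  8.24991845e-04,  4.73387264e-04,
         6.57508199e-05],
       [-9.19410611e-04,  9.65916906e-01,  2.58850700e-01,
        -6.41220473e-02],
       [ 0.00000000e+00,  0.00000000e+00,  0.00000000e+00,
         1.00000000e+00]])}
```

View pics/scene0.png

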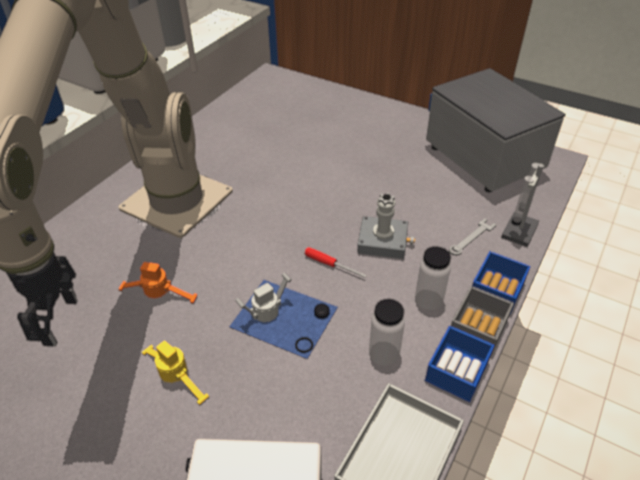

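View pics/side0.png

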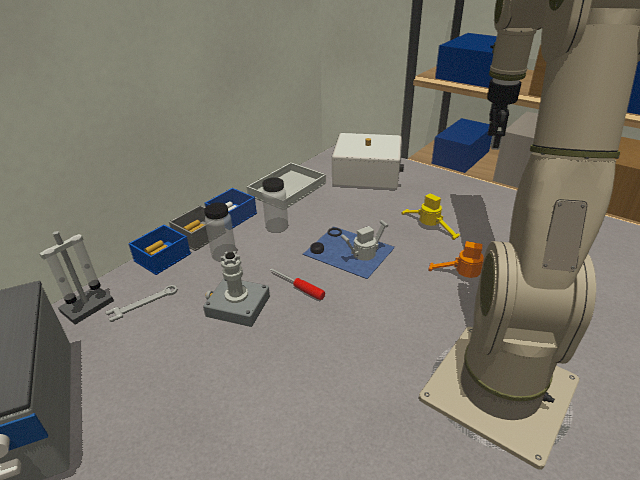

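View pics/wrist0.png

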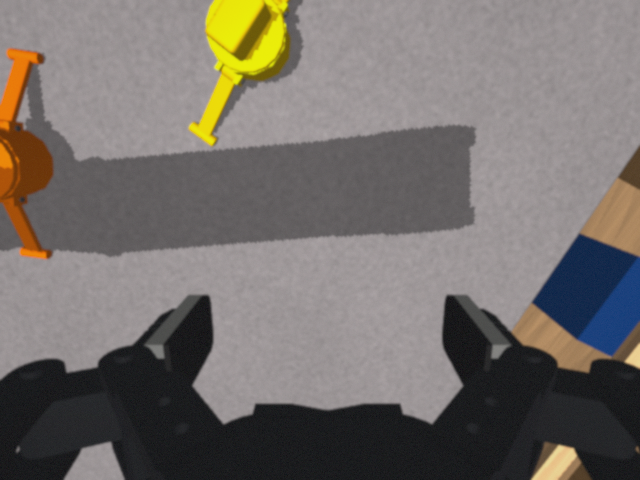

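The scene view shows the grey cap with its arms up on the blue mat at about (265,300), the stand at (385,235), and orange and yellow look-alikes to the left. The side view agrees. Next I'll measure.

```bash
cat > h.py <<'E'
from workcell import monitor, viewer, manip
import cv2, numpy as np
from scipy.spatial.transform import Rotation as Ro
def pose():
    o=monitor.get_obs(); return Ro.from_quat(o['ee_rot']).as_matrix(), np.array(o['position']), o
def ext(name):
    m=viewer.camera_model(name); K=m['camera_matrix']
    if 'mount' in m:
        R,p,_=pose(); M=m['mount']; Rc=R@M[:3,:3]; c=R@M[:3,3]+p
        return K,Rc.T,-Rc.T@c
    return K,np.array(m['R']),np.array(m['t'])
def ray(E,uv):
    K,R,t=E; d=R.T@np.linalg.solve(K,[uv[0],uv[1],1]); return -R.T@t,d
def at_z(E,uv,z):
    c,d=ray(E,uv); return c+d*(z-c[2])/d[2]
def proj(E,X):
    K,R,t=E; x=K@(R@np.asarray(X)+t); return x[:2]/x[2]
def tri(rs):
    A=np.zeros((3,3));b=np.zeros(3)
    for c,d in rs:
        d=d/np.linalg.norm(d);P=np.eye(3)-np.outer(d,d);A+=P;b+=P@c
    x=np.linalg.solve(A,b); return x,[np.linalg.norm((np.eye(3)-np.outer(d,d)/(d@d))@(x-c)) for c,d in rs]
E
python3 - <<'E'
from h import *
np.set_printoptions(precision=4,suppress=True)
T=['cap_grip','cam_a_tip','cam_b_tip','cam_a_hinge','cap','port_top','stand','jar_1','plain_cap']
for n in('scene','side'):
    viewer.camera(n);E=ext(n)
    for t in T:
        r=viewer.spot_point(t,n)
        print(n,t,[(round(q['score'],2),np.round(q['position'],1).tolist()) for q in r[:4]])
print(monitor.get_obs()['clock'])
E
python3 - <<'E'
import cv2
for n,(x,y,w,h) in {'scene':(220,180,220,180),'side':(190,190,220,150)}.items():
    p=cv2.imread(f'pics/{n}0.png')[y:y+h,x:x+w]
    cv2.imwrite(f'pics/{n}0c.png',cv2.resize(p,None,fx=3.3,fy=3.3,interpolation=cv2.INTER_CUBIC))
E
```

```text
scene cap_grip [(0.91, [166.5, 348.5]), (0.8, [263.6, 289.1]), (0.74, [149.2, 265.3]), (0.68, [264.0, 311.8])]
scene cam_a_tip [(0.76, [201.7, 397.4]), (0.7, [124.9, 283.1]), (0.67, [288.2, 277.5]), (0.39, [252.2, 315.1])]
scene cam_b_tip [(0.51, [195.0, 298.2]), (0.42, [239.4, 302.2]), (0.4, [254.5, 313.2])]
scene cam_a_hinge [(0.74, [179.7, 372.4]), (0.69, [143.3, 279.3]), (0.63, [275.4, 298.6])]
scene cap [(0.75, [156.6, 285.3]), (0.6, [172.0, 368.2]), (0.58, [264.7, 310.2])]
scene port_top []
scene stand [(0.97, [382.1, 242.9]), (0.69, [336.3, 266.0])]
scene jar_1 [(0.85, [381.2, 351.7]), (0.76, [426.5, 299.6]), (0.61, [263.0, 301.7]), (0.43, [321.5, 314.3])]
scene plain_cap [(0.54, [321.2, 313.9])]
side cap_grip [(0.95, [365.7, 229.4]), (0.59, [470.3, 245.8])]
side cam_a_tip [(0.47, [403.4, 213.1]), (0.4, [239.6, 304.3]), (0.38, [345.0, 235.7])]
side cam_b_tip [(0.6, [429.8, 263.8]), (0.48, [385.1, 223.5]), (0.42, [454.5, 237.8])]
side cam_a_hinge [(0.51, [423.6, 212.2]), (0.45, [354.0, 252.8])]
side cap [(0.93, [427.9, 218.4]), (0.82, [367.5, 255.8]), (0.8, [469.2, 273.1])]
side port_top [(0.77, [231.1, 254.9]), (0.69, [275.1, 225.9]), (0.28, [360.8, 242.5])]
side stand [(0.92, [243.5, 308.9]), (0.39, [334.3, 235.6])]
side jar_1 [(0.76, [226.0, 252.8]), (0.59, [274.6, 228.8])]
side plain_cap [(0.41, [318.0, 249.3])]
1.15
```

View pics/scene0c.png

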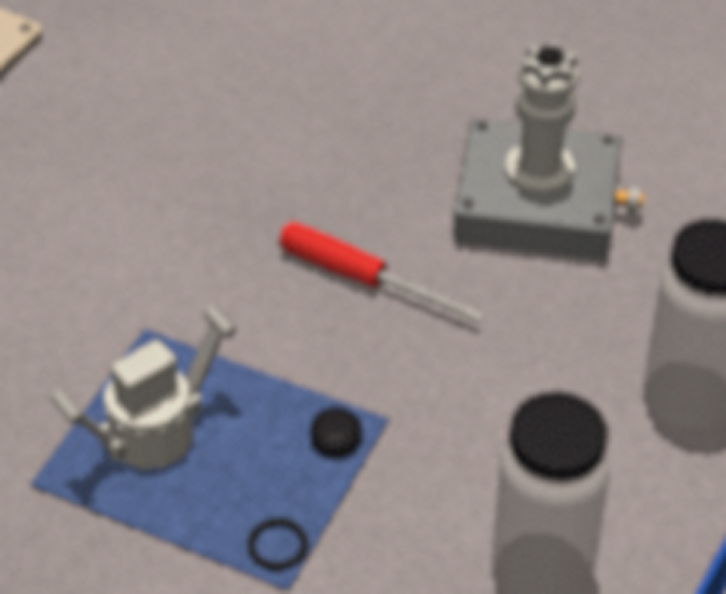

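View pics/side0c.png

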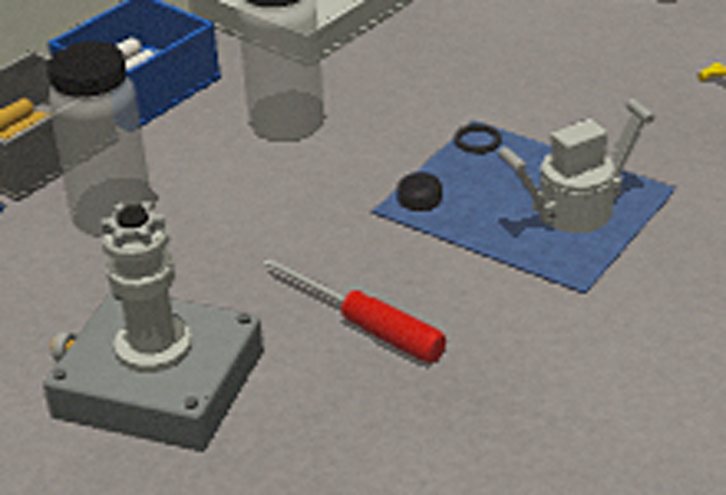

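```bash
python3 - <<'E'
from h import *
np.set_printoptions(precision=4,suppress=True)
S,D=ext('scene'),ext('side')
def t(n,a,b): x,r=tri([ray(S,a),ray(D,b)]); print(n,x,np.round(r,4))
t('grip',(263.6,289.1),(365.7,229.4))
t('cap',(264.7,310.2),(367.5,255.8))
t('tip1',(288.2,277.5),(345,236.5)); t('tip1x',(288.2,277.5),(385.1,223.5))
t('tip2',(239.4,302.2),(385.1,223.5)); t('tip2x',(239.4,302.2),(345,236.5))
t('port',(386.4,197.3),(230.5,255))
t('stand',(382.1,242.9),(243.5,308.9))
t('jar1',(388,310),(275,185)); t('jar2',(436,256),(217,210))
for n,uv in {'sd_tip':(365,278),'sd_h':(307,253),'blk1':(220+470/3.3,180+125/3.3),'blk2':(220+620/3.3,180+140/3.3),'blk3':(220+610/3.3,180+230/3.3),'blk4':(220+460/3.3,180+210/3.3)}.items():
    print(n,at_z(S,uv,.036 if 'b' in n[:1] else .01))
E
```

```text
grip [ 0.4493 -0.2076  0.0838] [0.0018 0.0018]
cap [ 0.441  -0.2055  0.0023] [0.0039 0.0039]
tip1 [ 0.476  -0.1506  0.0823] [0.0028 0.0028]
tip1x [ 0.4454 -0.1947  0.1098] [0.0537 0.0537]
tip2 [ 0.4245 -0.2638  0.082 ] [0.0016 0.0016]
tip2x [ 0.4558 -0.2183  0.0581] [0.0529 0.0529]
port [0.5777 0.1373 0.1522] [0.0008 0.0008]
stand [ 0.5724  0.1364 -0.006 ] [0.0067 0.0067]
jar1 [ 0.729  -0.1686  0.1437] [0.0027 0.0027]
jar2 [0.7552 0.0196 0.1456] [0.0009 0.0009]
sd_tip [ 0.6013 -0.0031  0.01  ]
sd_h [ 0.4356 -0.0017  0.01  ]
blk1 [0.5073 0.1603 0.036 ]
blk2 [0.6173 0.204  0.036 ]
blk3 [0.6525 0.1088 0.036 ]
blk4 [0.5455 0.0711 0.036 ]
```

```bash
cat >> h.py <<'E'
def plan(goal,yaw=None):
    """goal TCP world, yaw deg of tool y axis (mod 180)"""
    R,p,o=pose(); d=R.T@(np.asarray(goal)-p)*1000
    cy=np.degrees(np.arctan2(R[1,1],R[0,1]))
    tw=0
    if yaw is not None:
        dy=(yaw-cy+90)%180-90; tw=-dy if R[2,0]<0 else dy
    print('p',np.round(p,4),'y-yaw',round(cy,2),'offset',np.round(d,1),'twist',round(tw,2),'f',np.round(o['ft_force'],1),'w',round(o['grip_width'],3),'t',round(o['clock'],2),'j7',round(o['joint_pos'][6],2))
E
python3 - <<'E'
from h import *
R,p,o=pose(); print(np.round(R,3))
plan([.5,.05,.36],65-90)
plan([.449,-.207,.2],65.5-90)
E
```

```text
[[ 0.     0.446 -0.895]
 [-0.    -0.895 -0.446]
 [-1.     0.    -0.   ]]
p [ 0.2785 -0.5595  0.2313] y-yaw -63.54 offset [-128.7 -447.  -469.9] twist -38.54 f [0.3 0.2 0.3] w 1.0 t 1.15 j7 -0.09
p [ 0.2785 -0.5595  0.2313] y-yaw -63.54 offset [  31.3 -239.7 -309.7] twist -39.04 f [0.3 0.2 0.3] w 1.0 t 1.15 j7 -0.09
```

```bash
python3 - <<'E'
from h import *
plan([.449,-.207,.262],-24.5)
plan([.578,.137,.262],-24.5)
E
```

```text
p [ 0.2785 -0.5595  0.2313] y-yaw -63.54 offset [ -30.7 -239.7 -309.7] twist -39.04 f [0.3 0.2 0.3] w 1.0 t 1.15 j7 -0.09
p [ 0.2785 -0.5595  0.2313] y-yaw -63.54 offset [ -30.7 -490.2 -578.5] twist -39.04 f [0.3 0.2 0.3] w 1.0 t 1.15 j7 -0.09
```

Emit:
send_rows --grip '[0,0,0,0,0]' --pt "-8 -24 -31" --pt "-15 -48 -62" --pt "-20 -72 -93" --pt "-25 -97 -124" --pt "-30 -120 -155" --twist '[-6,-12,-18,-24,-30]' --newtons 60

```text
clock: 1.57
position: [0.3642, -0.3812, 0.2618]
ee_rot: [-0.622, -0.336, 0.622, -0.336]
ft_force: [0.2, -0.2, 0.5]
grip_width: 0.999
```

```bash
python3 - <<'E'
from h import *
plan([.449,-.207,.262],-24.5)
E
```

```text
p [ 0.3642 -0.3812  0.2618] y-yaw -33.25 offset [  -0.3  -24.6 -192.1] twist -8.75 f [ 0.2 -0.2  0.5] w 0.999 t 1.57 j7 0.12
```

Emit:
send_rows --grip '[0,0,0,0,0]' --pt "0 -5 -39" --pt "0 -10 -78" --pt "0 -15 -117" --pt "0 -20 -156" --pt "0 -25 -192" --twist '[-2,-4,-6,-8,-9]'

```text
clock: 1.98
position: [0.4498, -0.2069, 0.2617]
ee_rot: [0.594, 0.383, -0.594, 0.383]
ft_force: [0.0, 0.1, 0.6]
grip_width: 1.0
```

```bash
python3 - <<'E'
from h import *
plan([.578,.137,.262],-24.5)
E=ext('wrist'); p,d=viewer.camera('wrist'); cv2.imwrite('pics/w1.png',p); np.savez('w1.npz',d=d,K=E[0],R=E[1],t=E[2])
for t in ['cap_grip','cam_a_tip','cam_a_hinge']:
    for q in viewer.spot_point(t,'wrist')[:3]:
        z={'cap_grip':.083,'cam_a_tip':.082,'cam_a_hinge':.02}[t]
        print(t,round(q['score'],2),np.round(q['position'],1),np.round(at_z(E,q['position'],z),4))
E
```

```text
p [ 0.4498 -0.2069  0.2617] y-yaw -24.39 offset [  -0.4  -25.2 -366.2] twist 0.11 f [0.  0.1 0.6] w 1.0 t 1.98 j7 -0.1
cap_grip 0.67 [324.  214.3] [ 0.4463 -0.2065  0.083 ]
cap_grip 0.37 [321.4 138.7] [ 0.4703 -0.1487  0.083 ]
cam_a_tip 0.92 [320.8 139.7] [ 0.4695 -0.1492  0.082 ]
cam_a_tip 0.76 [427.5 382.3] [ 0.4689 -0.3989  0.082 ]
cam_a_hinge 0.84 [323.9 171.1] [ 0.4586 -0.1782  0.02  ]
cam_a_hinge 0.56 [380.5 408.3] [ 0.4048 -0.4575  0.02  ]
```

View pics/w1.png

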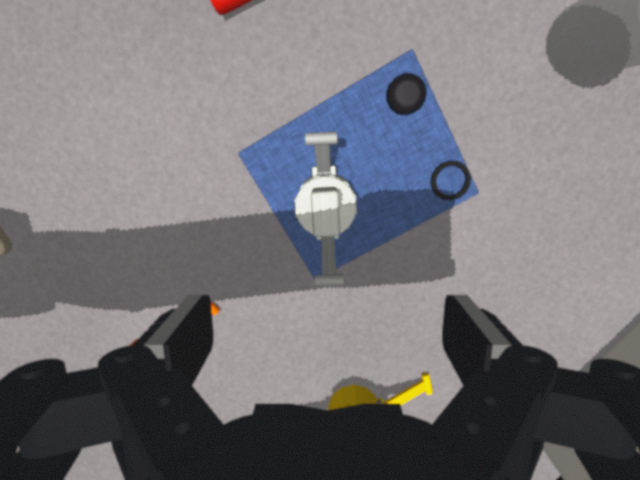

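The wrist view shows the grey cap at (325,205) with arm tips at (321,139) and (329,280), both arms up.

```bash
python3 - <<'E'
from h import *
z=np.load('w1.npz');E=(z['K'],z['R'],z['t']);d=z['d']
a=at_z(E,(320.8,138.5),.082);b=at_z(E,(329,280),.082)
v=(a-b)[:2];print(a,b,np.linalg.norm(v),np.degrees(np.arctan2(v[1],v[0])),(a+b)/2)
K,R,t=E
g=np.argwhere((d>0))
P=np.linalg.inv(K)@np.vstack([g[:,1],g[:,0],np.ones(len(g))])*d[g[:,0],g[:,1]]
W=(R.T@(P-t[:,None])).T
s=(np.hypot(W[:,0]-.449,W[:,1]+.207)<.075)
V=W[s]
for lo,hi in((.074,.09),(.045,.056)):
    m=(V[:,2]>lo)&(V[:,2]<hi); Q=V[m]; 
    c=np.hypot(Q[:,0]-.449,Q[:,1]+.207)<.035; Q=Q[c]
    print(lo,len(Q),Q.mean(0), cv2.minAreaRect((Q[:,:2]*1000).astype(np.float32)))
for tip in(a,b):
    m=np.hypot(V[:,0]-tip[0],V[:,1]-tip[1])<.02; print('tip z',np.percentile(V[m][:,2],[80,95,99]))
E
python3 - <<'E'
import cv2
p=cv2.imread('pics/w1.png')[120:300,260:400]; cv2.imwrite('pics/w1c.png',cv2.resize(p,None,fx=3.3,fy=3.3,interpolation=cv2.INTER_CUBIC))
E
```

```text
[ 0.46989823 -0.14838903  0.082     ] [ 0.42546954 -0.26315599  0.082     ] 0.12306650625452059 68.83753787282822 [ 0.44768389 -0.20577251  0.082     ]
0.074 1279 [ 0.44795456 -0.20562899  0.08243496] ((447.5084228515625, -206.6099395751953), (40.37089920043945, 23.9903564453125), 68.8015365600586)
0.045 1569 [ 0.44968288 -0.20239979  0.04985079] ((447.55078125, -206.63682556152344), (56.982845306396484, 57.000667572021484), 20.758825302124023)
tip z [0.08228388 0.08374197 0.08451004]
tip z [0.0826047  0.08493758 0.08578872]
```

View pics/w1c.png

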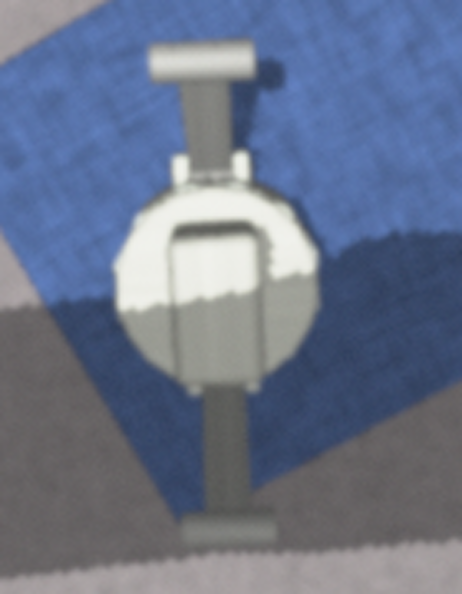

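Emit:
send_rows --grip '[0,0,0,0,0]' --pt "0 -3 -40" --pt "0 -6 -80" --pt "0 -9 -120" --pt "0 -12 -160" --pt "0 -14 -200" --twist '[0,0,0,0,0]'

```text
clock: 2.6
position: [0.5196, -0.0216, 0.2615]
ee_rot: [-0.595, -0.381, 0.595, -0.382]
ft_force: [0.6, 0.5, -0.8]
grip_width: 1.0
```

Emit:
send_rows --grip '[0,0,0,0,0]' --pt "0 -3 -40" --pt "0 -6 -80" --pt "0 -9 -120" --pt "0 -11 -166" --pt "0 -11 -166" --twist '[0,0,0,0,0]'

```text
clock: 3.02
position: [0.5788, 0.1402, 0.2606]
ee_rot: [0.594, 0.385, -0.593, 0.383]
ft_force: [-0.7, 1.6, -0.2]
grip_width: 0.998
```

```bash
python3 - <<'E'
from h import *
plan([.4475,-.2066,.20],-21.2)
E=ext('wrist'); p,d=viewer.camera('wrist'); cv2.imwrite('pics/w2.png',p); np.savez('w2.npz',d=d,K=E[0],R=E[1],t=E[2])
K,R,t=E
g=np.argwhere((d>0))
P=np.linalg.inv(K)@np.vstack([g[:,1],g[:,0],np.ones(len(g))])*d[g[:,0],g[:,1]]
W=(R.T@(P-t[:,None])).T
V=W[np.hypot(W[:,0]-.578,W[:,1]-.137)<.04]
for lo,hi in((.151,.16),(.1455,.1512),(.135,.1512),(.03,.04)):
    Q=(V if lo>.1 else W)[:,:]; Q=Q[(Q[:,2]>lo)&(Q[:,2]<hi)]
    if len(Q)>5: print(lo,len(Q),Q.mean(0),cv2.minAreaRect((Q[:,:2]*1000).astype(np.float32)), cv2.minEnclosingCircle((Q[:,:2]*1000).astype(np.float32)))
u=proj(E,[.578,.137,.15]);print(u)
x,y=int(u[0]),int(u[1]); q=p[max(0,y-60):y+60,x-60:x+60]; cv2.imwrite('pics/w2c.png',cv2.resize(q,None,fx=5,fy=5,interpolation=cv2.INTER_CUBIC))
E
```

```text
p [0.5788 0.1402 0.2606] y-yaw -24.24 offset [ 59.5  22.8 370.3] twist -3.04 f [-0.7  1.6 -0.2] w 0.998 t 3.02 j7 -0.88
0.151 827 [0.57574452 0.14062127 0.1536788 ] ((575.6531372070312, 140.03704833984375), (31.323007583618164, 37.60226058959961), 79.40118408203125) ((575.535400390625, 139.97872924804688), 19.535737991333008)
0.1455 1069 [0.57606592 0.14137911 0.1496739 ] ((575.51611328125, 140.35028076171875), (37.11552810668945, 39.948341369628906), 73.15276336669922) ((575.5230712890625, 140.0713348388672), 20.310535430908203)
0.135 2140 [0.57705061 0.14318116 0.14494323] ((575.4878540039062, 140.3809356689453), (43.52823257446289, 43.178585052490234), 8.606213569641113) ((575.4617919921875, 140.2913818359375), 22.181760787963867)
0.03 11725 [0.62851946 0.13881202 0.03547418] ((685.4066772460938, 33.655548095703125), (340.5863037109375, 387.0594177246094), 85.21070861816406) ((702.206298828125, 72.5303726196289), 222.15269470214844)
[329.39439563 237.93566875]
```

View pics/w2.png

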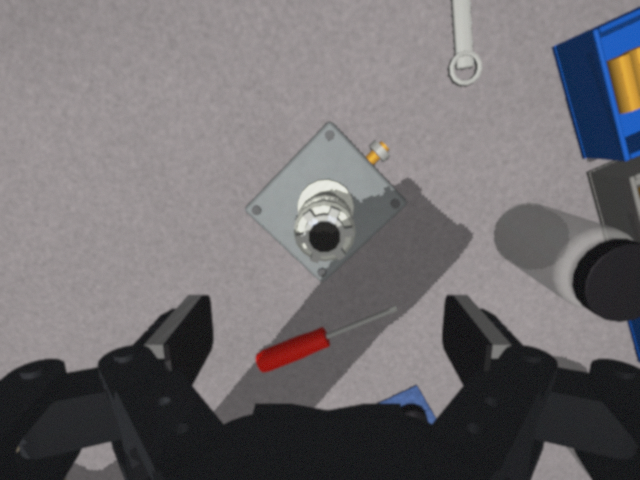

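View pics/w2c.png

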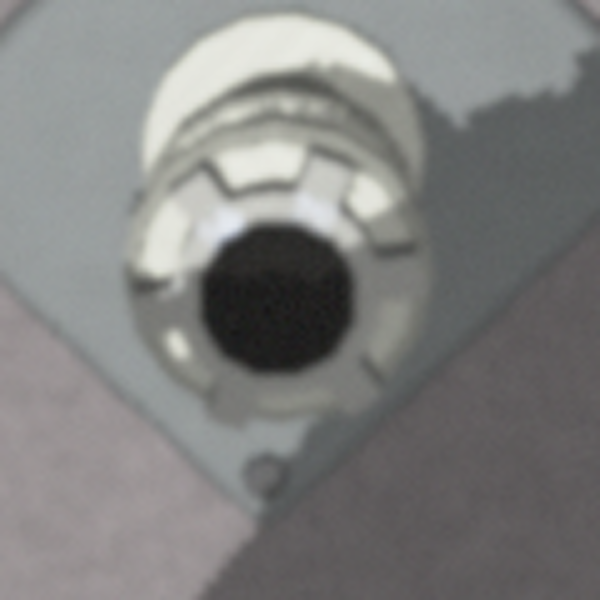

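```bash
cat >> h.py <<'E'
def cloud(E,d):
    K,R,t=E; g=np.argwhere(d>0)
    P=np.linalg.inv(K)@np.vstack([g[:,1],g[:,0],np.ones(len(g))])*d[g[:,0],g[:,1]]
    return (R.T@(P-t[:,None])).T
E
python3 - <<'E'
from h import *
np.set_printoptions(precision=4,suppress=True)
E=ext('wrist'); p,d=viewer.camera('wrist'); cv2.imwrite('pics/w3.png',p); np.savez('w3.npz',d=d,K=E[0],R=E[1],t=E[2])
W=cloud(E,d)
V=W[np.hypot(W[:,0]-.576,W[:,1]-.139)<.03]
G=V[V[:,2]>.1522]; c,r=cv2.minEnclosingCircle((G[:,:2]*1000).astype(np.float32)); print('gasket?',c,r,len(G))
L=V[(V[:,2]>.135)&(V[:,2]<.152)];c2,r2=cv2.minEnclosingCircle((L[:,:2]*1000).astype(np.float32));print('lip',c2,r2)
T=V[(V[:,2]>.1475)&(V[:,2]<.1525)];print('z hist',np.histogram(V[:,2],bins=np.arange(.13,.158,.002)))
c3,r3=cv2.minEnclosingCircle((T[:,:2]*1000).astype(np.float32));print('teeth',c3,r3)
for cc in (c,c3):
    dx=T[:,:2]*1000-np.array(cc); rr=np.hypot(*dx.T); m=(rr>16)&(rr<21)
    ang=np.degrees(np.arctan2(dx[m,1],dx[m,0]))
    z=np.exp(6j*np.radians(ang)).mean(); print('phase mod60',np.degrees(np.angle(z))/6%60,abs(z),m.sum())
    print(np.histogram(ang%360,bins=np.arange(0,361,10))[0])
plan([.4475,-.2066,.20],-21.2)
E
```

```text
gasket? (579.6087646484375, 149.46221923828125) 27.313501358032227 23218
lip (575.4425048828125, 140.10128784179688) 22.191465377807617
z hist (array([ 18,  13,  21,  83, 343, 540,  73,  44,  38, 599, 457, 437, 337]), array([0.13 , 0.132, 0.134, 0.136, 0.138, 0.14 , 0.142, 0.144, 0.146,
       0.148, 0.15 , 0.152, 0.154, 0.156]))
teeth (575.4564208984375, 139.9779510498047) 20.244796752929688
phase mod60 15.64182713452942 0.2580333595045809 239
[ 0  0  0  0  0  0  0  0  0  0  0  0  0  0  0  0  0  0 17 35 29 19  4  1
  0  2  2 13 26 19 29 34  9  0  0  0]
phase mod60 44.205478099827396 0.8130355981054359 333
[ 0  0  0 17 28 13  0  0  0 22 30 11  0  0  0 22 25  9  0  0  0 16 25 10
  0  0  0 12 22 14  0  0  0 13 26 18]
p [0.5787 0.1349 0.2605] y-yaw -24.45 offset [ 60.5  22.  365.2] twist -3.25 f [-0.9 -0.6 -0.2] w 1.002 t 3.12 j7 -0.88
```

Port centre is (0.5755, 0.140) from two frames that agree, and the crown teeth phase is 44.2° mod 60. I'll take the cap to yaw 44.2°, so first back to the cap to grasp it.

Emit:
send_rows --grip '[0,0,0,0,0]' --pt "0 3 40" --pt "0 6 80" --pt "5 9 120" --pt "10 11 160" --pt "20 14 200" --twist '[-1,-2,-3,-3,-3]'

```text
clock: 3.53
position: [0.5068, -0.0581, 0.2421]
ee_rot: [0.586, 0.396, -0.585, 0.397]
ft_force: [2.0, -0.7, 0.1]
grip_width: 1.001
```

```bash
python3 - <<'E'
from h import *
plan([.4475,-.2066,.15],-21.2)
E
```

```text
p [ 0.5068 -0.0581  0.2421] y-yaw -21.79 offset [ 9.220e+01 -1.000e-01  1.598e+02] twist -0.59 f [ 2.  -0.7  0.1] w 1.001 t 3.53 j7 -0.41
```

Emit:
send_rows --grip '[0,0,0,0,0]' --pt "10 0 38" --pt "20 0 76" --pt "45 0 114" --pt "70 0 150" --pt "92 0 159" --twist '[-0.5,-0.5,-0.5,-0.5,-0.5]'

```text
clock: 3.95
position: [0.4461, -0.2091, 0.149]
ee_rot: [-0.584, -0.396, 0.585, -0.398]
ft_force: [0.6, -1.0, -0.7]
grip_width: 0.998
```

```bash
python3 - <<'E'
from h import *
plan([.4475,-.2066,.057],-21.2)
E
```

```text
p [ 0.4461 -0.2091  0.149 ] y-yaw -21.6 offset [92.   0.3 -3.1] twist -0.4 f [ 0.6 -1.  -0.7] w 0.998 t 3.95 j7 -0.09
```

Emit:
send_rows --grip '[0,0,0,0,0]' --pt "20 0 -2" --pt "40 0 -2" --pt "50 0 -2" --pt "60 0 -2" --pt "60 0 -2" --twist '[0,0,0,0,0]'

```text
clock: 4.37
position: [0.4491, -0.2004, 0.0881]
ee_rot: [-0.583, -0.4, 0.584, -0.399]
ft_force: [-0.1, -0.7, 0.2]
grip_width: 1.004
```

```bash
python3 - <<'E'
from h import *
plan([.4475,-.2066,.057],-21.2)
E
```

```text
p [ 0.4491 -0.2004  0.0881] y-yaw -21.14 offset [31.1  0.8  6.3] twist 0.06 f [-0.1 -0.7  0.2] w 1.004 t 4.37 j7 -0.13
```

Emit:
send_rows --grip '[0,0,0,0,0]' --pt "6 1 5" --pt "15 1 5" --pt "23 1 5" --pt "30 1 5" --pt "30 1 5" --twist '[0,0,0,0,0]'

```text
clock: 4.78
position: [0.4487, -0.2042, 0.0578]
ee_rot: [-0.582, -0.401, 0.583, -0.4]
ft_force: [0.5, 0.1, -0.6]
grip_width: 1.002
```

```bash
python3 - <<'E'
from h import *
plan([.4475,-.2066,.057],-21.2)
viewer.camera('side')
plan([.4475,-.2066,.057],-21.2)
E
```

```text
p [ 0.4487 -0.2042  0.0578] y-yaw -21.03 offset [ 0.8 -0.3  2.6] twist 0.17 f [ 0.5  0.1 -0.6] w 1.002 t 4.78 j7 -0.14
p [ 0.449  -0.2043  0.0585] y-yaw -21.02 offset [ 1.5 -0.6  2.7] twist 0.18 f [ 0.7  0.2 -0.3] w 0.996 t 4.83 j7 -0.14
```

Close enough; correcting while closing.

Emit:
send_rows --grip '[0,60,150,255,255]' --pt "1 0 2.5" --pt "1 0 2.5" --pt "1 0 2.5" --pt "1 0 2.5" --pt "1 0 2.5" --twist '[0,0,0,0,0]' --newtons 80

```text
clock: 5.25
position: [0.4487, -0.2071, 0.0586]
ee_rot: [0.583, 0.4, -0.583, 0.4]
ft_force: [-0.7, 0.0, 0.2]
grip_width: 0.455
```

Emit:
send_rows --grip '[255,255,255,255,255]' --pt "0 0 0" --pt "0 0 0" --pt "0 0 0" --pt "0 0 0" --pt "0 0 0" --twist '[0,0,0,0,0]'

```text
clock: 5.67
position: [0.4487, -0.2071, 0.0587]
ee_rot: [0.583, 0.4, -0.583, 0.4]
ft_force: [-2.2, 1.6, 5.7]
grip_width: 0.265
```

```bash
python3 - <<'E'
from h import *
plan([.4475,-.2066,.28],-21.2)
E
```

```text
p [ 0.4487 -0.2071  0.0587] y-yaw -21.04 offset [-2.213e+02 -1.200e+00  1.000e-01] twist 0.16 f [-2.2  1.6  5.7] w 0.265 t 5.67 j7 -0.14
```

Emit:
send_rows --grip '[255,255,255,255,255]' --pt "-10 0 0" --pt "-35 0 0" --pt "-70 0 -8" --pt "-105 0 -25" --pt "-140 0 -50" --twist '[0,0,0,0,0]'

```text
clock: 6.08
position: [0.4653, -0.162, 0.199]
ee_rot: [-0.583, -0.399, 0.584, -0.399]
ft_force: [1.8, -0.7, -2.8]
grip_width: 0.267
```

```bash
python3 - <<'E'
from h import *
plan([.5755,.140,.24],-45.8)
E=ext('scene');p,d=viewer.camera('scene'); cv2.imwrite('pics/s2.png',cv2.resize(p[150:400,180:480],None,fx=2.5,fy=2.5))
E
```

```text
p [ 0.4653 -0.162   0.199 ] y-yaw -21.22 offset [ -41.2   -6.6 -321.4] twist 24.58 f [ 1.8 -0.7 -2.8] w 0.267 t 6.08 j7 -0.17
```

View pics/s2.png

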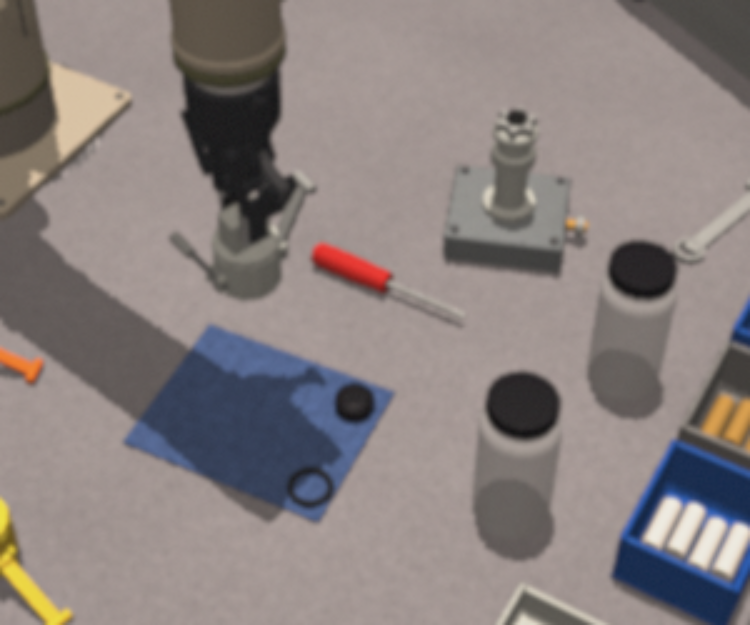

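The cap is held upright and lifted at (245,255) in this crop, with both arms up.

Emit:
send_rows --grip '[255,255,255,255,255]' --pt "-15 -1 -35" --pt "-30 -2 -70" --pt "-41 -4 -105" --pt "-41 -6 -145" --pt "-41 -6 -185" --twist '[4,8,12,16,20]'

```text
clock: 6.55
position: [0.5273, 0.0153, 0.2392]
ee_rot: [0.645, 0.291, -0.644, 0.292]
ft_force: [0.8, -0.6, -3.1]
grip_width: 0.263
```

```bash
python3 - <<'E'
from h import *
plan([.5755,.140,.24],-45.8)
E
```

```text
p [0.5273 0.0153 0.2392] y-yaw -41.27 offset [  -0.8  -46.  -125.5] twist 4.53 f [ 0.8 -0.6 -3.1] w 0.263 t 6.55 j7 -0.91
```

Emit:
send_rows --grip '[255,255,255,255,255]' --pt "0 -13 -35" --pt "0 -26 -70" --pt "0 -38 -103" --pt "0 -46 -123" --pt "0 -46 -123" --twist '[1,2,3,4.5,4.5]'

```text
clock: 6.97
position: [0.5726, 0.1428, 0.2378]
ee_rot: [0.654, 0.271, -0.654, 0.268]
ft_force: [0.5, -0.4, -2.2]
grip_width: 0.264
```

Emit:
send_rows --grip '[255,255,255,255,255]' --pt "0 0 0" --pt "0 0 0" --pt "0 0 0" --pt "0 0 0" --pt "0 0 0" --twist '[0,0,0,0,0]'

```text
clock: 7.38
position: [0.5732, 0.1356, 0.2384]
ee_rot: [0.655, 0.267, -0.655, 0.267]
ft_force: [0.1, 0.5, -3.5]
grip_width: 0.261
```

```bash
python3 - <<'E'
from h import *
plan([.5755,.140,.24],-45.8)
E=ext('wrist');p,d=viewer.camera('wrist'); cv2.imwrite('pics/w4.png',p)
W=cloud(E,d); V=W[np.hypot(W[:,0]-.5755,W[:,1]-.14)<.03]
print(np.histogram(V[:,2],bins=np.arange(.13,.3,.01)))
p,d=viewer.camera('scene'); cv2.imwrite('pics/s4.png',cv2.resize(p[130:280,320:480],None,fx=4,fy=4,interpolation=cv2.INTER_CUBIC))
p,d=viewer.camera('side'); cv2.imwrite('pics/d4.png',cv2.resize(p[170:340,150:320],None,fx=3.5,fy=3.5,interpolation=cv2.INTER_CUBIC))
E
```

```text
p [0.5732 0.1356 0.2384] y-yaw -45.63 offset [-1.6 -1.5 -4.7] twist 0.17 f [ 0.1  0.5 -3.5] w 0.261 t 7.38 j7 -1.26
(array([  34,    5,    0,    0,    0,   77,  152,  702,  510, 3761, 1270,
        840, 1422, 7985, 1766, 2489]), array([0.13, 0.14, 0.15, 0.16, 0.17, 0.18, 0.19, 0.2 , 0.21, 0.22, 0.23,
       0.24, 0.25, 0.26, 0.27, 0.28, 0.29]))
```

View pics/w4.png

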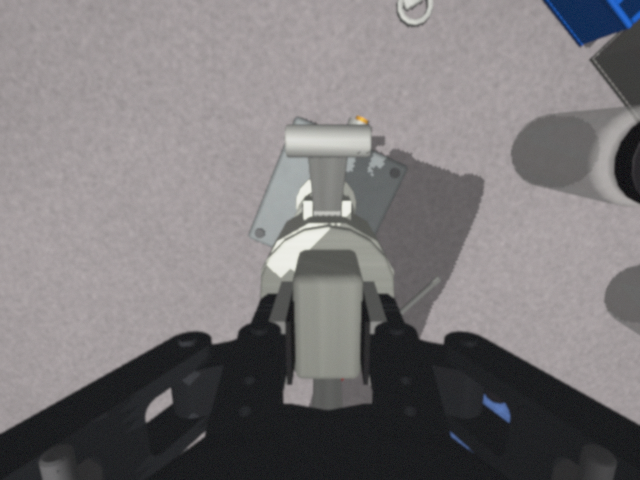

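View pics/s4.png

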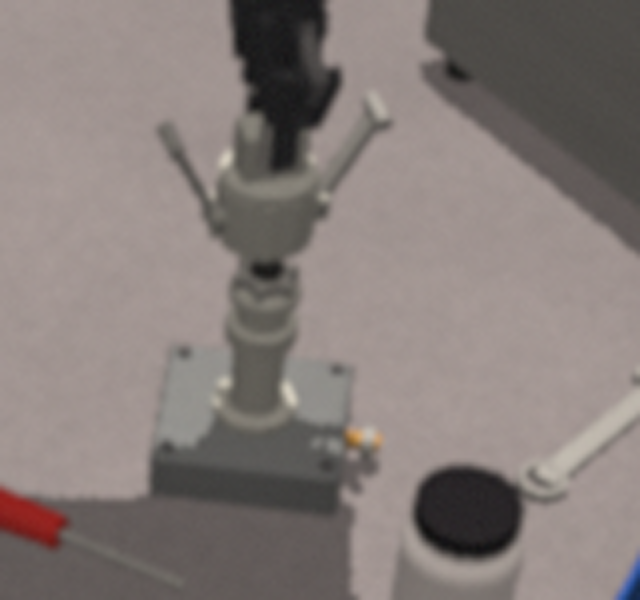

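View pics/d4.png

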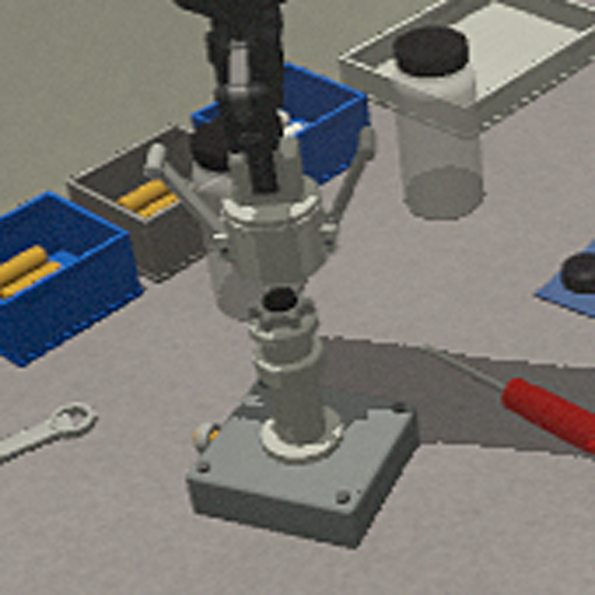

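Emit:
send_rows --grip '[255,255,255,255,255]' --pt "5 -1 -3" --pt "10 -1 -4" --pt "12 -1 -4" --pt "12 -1 -4" --pt "12 -1 -4" --twist '[0,0,0,0,0]'

```text
clock: 7.95
position: [0.5751, 0.1402, 0.2259]
ee_rot: [-0.654, -0.268, 0.655, -0.268]
ft_force: [0.4, -0.0, -2.8]
grip_width: 0.264
```

```bash
python3 - <<'E'
from h import *
plan([.5755,.140,.24],-45.8)
E=ext('wrist');R,pp,_=pose();p,d=viewer.camera('wrist')
W=cloud(E,d); L=(W-pp)@R*1000
bt=54.7-79
for lo,hi in((bt-3,bt+3),):
    Q=L[(L[:,0]>lo)&(L[:,0]<hi)&(np.abs(L[:,1])<12.5)&(np.abs(L[:,2])<30)]
    print(len(Q),Q.mean(0),cv2.minAreaRect(Q[:,1:].astype(np.float32)))
T=L[(L[:,2]<-40)&(L[:,2]>-75)&(np.abs(L[:,1])<20)&(L[:,0]<0)&(L[:,0]>-60)]
print('tip',np.percentile(T,[2,50,98],axis=0))
E
```

```text
p [0.5751 0.1402 0.2259] y-yaw -45.53 offset [-14.1   0.4  -0.1] twist 0.27 f [ 0.4 -0.  -2.8] w 0.264 t 7.95 j7 -1.27
7037 [-24.04600607  -0.13424811  -1.57035964] ((-0.3395538330078125, -0.24210357666015625), (24.956850051879883, 39.92662811279297), 1.8936773538589478)
tip [[-2.57619464e+01 -1.22931931e+01 -6.74038720e+01]
 [-2.35816633e+01 -5.80072984e-02 -6.13062353e+01]
 [-1.76933151e+00  1.20925062e+01 -4.93693393e+01]]
```

Emit:
send_rows --grip '[255,255,255,255,255]' --pt "8 0 0" --pt "16 0 0" --pt "23 0 0" --pt "30 0 0" --pt "36 0 0" --twist '[0.2,0.2,0.2,0.2,0.2]'

```text
clock: 8.42
position: [0.575, 0.1401, 0.189]
ee_rot: [-0.655, -0.266, 0.655, -0.266]
ft_force: [-0.1, -0.6, -3.8]
grip_width: 0.264
```

```bash
python3 - <<'E'
from h import *
plan([.5755,.140,.1727],-45.8)
E
```

```text
p [0.575  0.1401 0.189 ] y-yaw -45.74 offset [16.3  0.4 -0.3] twist 0.06 f [-0.1 -0.6 -3.8] w 0.264 t 8.42 j7 -1.28
```

Emit:
send_rows --grip '[255,255,255,255,255]' --pt "5 0 0" --pt "9 0 0" --pt "13 0 0" --pt "15 0 0" --pt "17 0 0" --twist '[0,0,0,0,0]'

```text
clock: 8.83
position: [0.5753, 0.1402, 0.1731]
ee_rot: [0.655, 0.266, -0.655, 0.266]
ft_force: [-0.4, 0.1, -2.9]
grip_width: 0.267
```

```bash
python3 - <<'E'
from h import *
plan([.5755,.140,.1687],-45.8)
E
```

```text
p [0.5753 0.1402 0.1731] y-yaw -45.74 offset [4.4 0.3 0.1] twist 0.06 f [-0.4  0.1 -2.9] w 0.267 t 8.83 j7 -1.29
```

Emit:
send_rows --grip '[255,255,255,255,255]' --pt "1 0 0" --pt "2 0 0" --pt "3 0 0" --pt "3.5 0 0" --pt "3.5 0 0" --twist '[1.5,0,-1.5,0,0]'

```text
clock: 9.25
position: [0.5753, 0.1402, 0.1697]
ee_rot: [0.655, 0.267, -0.655, 0.267]
ft_force: [0.0, 0.3, -3.2]
grip_width: 0.264
```

```bash
python3 - <<'E'
from h import *
plan([.5755,.140,.1647],-45.8)
print(monitor.get_obs()['torque'])
E
```

```text
p [0.5753 0.1402 0.1697] y-yaw -45.68 offset [5.  0.3 0. ] twist 0.12 f [ 0.   0.3 -3.2] w 0.264 t 9.25 j7 -1.29
[-0.04618798  0.00234113  0.00825809]
```

Meshed: the mouth is at 115 mm, below the 118 mm tooth-on-tooth stop, with no force. Now pushing home.

Emit:
send_rows --grip '[255,255,255,255,255]' --pt "1 0 0" --pt "2 0 0" --pt "3 0 0" --pt "4 0 0" --pt "5 0 0" --twist '[0,0,0,0,0]' --newtons 110

```text
clock: 9.67
position: [0.5755, 0.1403, 0.1661]
ee_rot: [0.655, 0.266, -0.654, 0.267]
ft_force: [-4.2, -1.7, 9.9]
grip_width: 0.257
```

```bash
python3 - <<'E'
from h import *
plan([.5755,.140,.1647],-45.8)
E
```

```text
p [0.5755 0.1403 0.1661] y-yaw -45.67 offset [1.4 0.2 0.2] twist 0.13 f [-4.2 -1.7  9.9] w 0.257 t 9.67 j7 -1.29
```

Emit:
send_rows --grip '[255,255,255,255,255]' --pt "1 0 0" --pt "1.5 0 0" --pt "2 0 0" --pt "2.5 0 0" --pt "2.5 0 0" --twist '[0,0,0,0,0]'

```text
clock: 10.08
position: [0.5756, 0.1404, 0.1646]
ee_rot: [0.655, 0.266, -0.654, 0.267]
ft_force: [-8.7, -3.6, 16.7]
grip_width: 0.258
```

```bash
python3 - <<'E'
from h import *
plan([.5755,.140,.1647],-45.8)
E
```

```text
p [0.5756 0.1404 0.1646] y-yaw -45.67 offset [-0.1  0.2  0.3] twist 0.13 f [-8.7 -3.6 16.7] w 0.258 t 10.08 j7 -1.3
```

Emit:
send_rows --grip '[255,255,255,255,255]' --pt "0.7 0 0" --pt "1.3 0 0" --pt "2 0 0" --pt "2 0 0" --pt "2 0 0" --twist '[0,0,0,0,0]'

```text
clock: 10.5
position: [0.5757, 0.1404, 0.1645]
ee_rot: [0.656, 0.266, -0.654, 0.268]
ft_force: [-14.7, -5.1, 33.2]
grip_width: 0.255
```

```bash
python3 - <<'E'
from h import *
plan([.5755,.140,.1647],-45.8)
E
```

```text
p [0.5757 0.1404 0.1645] y-yaw -45.67 offset [-0.2  0.2  0.4] twist 0.13 f [-14.7  -5.1  33.2] w 0.255 t 10.5 j7 -1.3
```

Hard stop at the predicted home height. Relieve, open and retreat.

Emit:
send_rows --grip '[255,255,200,100,0]' --pt "-2 0 0" --pt "-4 0 0" --pt "-4 0 0" --pt "-4 0 0" --pt "-4 0 0" --twist '[0,0,0,0,0]'

```text
clock: 10.92
position: [0.5754, 0.1403, 0.1641]
ee_rot: [0.655, 0.266, -0.655, 0.266]
ft_force: [0.0, -0.1, -1.0]
grip_width: 0.528
```

Emit:
send_rows --grip '[0,0,0,0,0]' --pt "0 0 0" --pt "0 0 0" --pt "-10 0 0" --pt "-40 0 0" --pt "-75 0 0" --twist '[0,0,0,0,0]'

```text
clock: 11.33
position: [0.5742, 0.1399, 0.2389]
ee_rot: [-0.654, -0.267, 0.656, -0.266]
ft_force: [0.2, -0.1, 0.6]
grip_width: 1.004
```

```bash
python3 - <<'E'
from h import *
plan([.5755,.140,.1647],-45.8)
E=ext('wrist');p,d=viewer.camera('wrist'); cv2.imwrite('pics/w5.png',p);np.savez('w5.npz',d=d,K=E[0],R=E[1],t=E[2])
W=cloud(E,d); C=np.array([.5755,.140])
V=W[np.hypot(*(W[:,:2]-C).T)<.1]
for lo,hi in((.184,.194),(.151,.161)):
    Q=V[(V[:,2]>lo)&(V[:,2]<hi)&(np.hypot(*(V[:,:2]-C).T)<.032)]
    print(len(Q),np.median(Q,0),cv2.minAreaRect((Q[:,:2]*1000).astype(np.float32)))
ax=np.radians(44.3);u=np.array([np.cos(ax),np.sin(ax)]);r=(V[:,:2]-C)@u; s=(V[:,:2]-C)@[-u[1],u[0]]
for sg in(1,-1):
    m=(sg*r>.045)&(abs(s)<.02)&(V[:,2]>.14); print(sg,m.sum(),np.percentile(sg*r[m],[2,50,98]),np.percentile(V[m,2],[5,50,95,99]))
p,d=viewer.camera('side'); cv2.imwrite('pics/d5.png',cv2.resize(p[170:340,150:320],None,fx=3.5,fy=3.5,interpolation=cv2.INTER_CUBIC))
E
```

```text
p [0.5742 0.1399 0.2389] y-yaw -45.72 offset [74.2  1.  -1.3] twist 0.08 f [ 0.2 -0.1  0.6] w 1.004 t 11.33 j7 -1.27
3167 [0.57642419 0.14155034 0.18866276] ((575.4068603515625, 140.50665283203125), (39.46854782104492, 24.02071189880371), 44.661712646484375)
3489 [0.58273936 0.14774341 0.1558092 ] ((576.6739501953125, 141.84307861328125), (53.462158203125, 57.37318420410156), 44.39043426513672)
1 1628 [0.04588379 0.06068156 0.06776239] [0.16213845 0.18785179 0.19009453 0.19059496]
-1 1594 [0.04543003 0.05588511 0.06416191] [0.16332707 0.18492594 0.19107736 0.19158595]
```

View pics/w5.png

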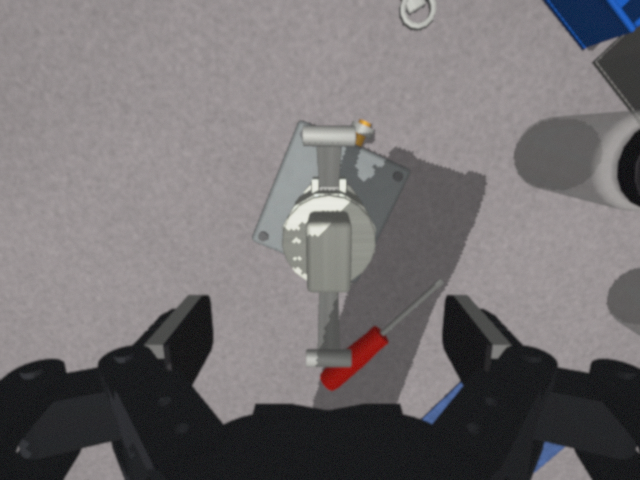

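View pics/d5.png

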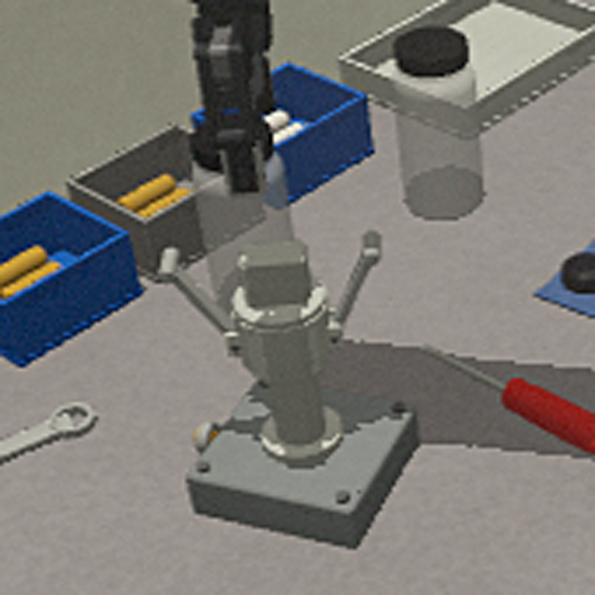

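The wrist and side views confirm the cap is home: bar top at 188.7 mm where 189 is expected, both arms up with tips at about r=62 and 59 mm. Now close the fingers and move above the +x arm's cross bar.

```bash
cat >> h.py <<'E'
C=np.array([.5755,.140])
def rz(r,z,yaw=None):
    u=np.array([np.cos(np.radians(44.4)),np.sin(np.radians(44.4))]); plan([*(C+u*r),z],yaw)
def where():
    u=np.array([np.cos(np.radians(44.4)),np.sin(np.radians(44.4))]); R,p,o=pose(); print('r',round((p[:2]-C)@u*1000,1),'s',round((p[:2]-C)@[-u[1],u[0]]*1000,1),'z',round(p[2]*1000,1),'f',np.round(o['ft_force'],1),'t',round(o['clock'],2))
E
python3 - <<'E'
from h import *
rz(.061,.205,-45.7)
E
```

```text
p [0.5775 0.1415 0.2457] y-yaw -45.72 offset [ 41.1  -0.6 -58.2] twist -0.02 f [-0.7 -0.3 -1.1] w 1.001 t 11.43 j7 -1.27
```

Emit:
send_rows --grip '[255,255,255,255,255]' --pt "0 0 -20" --pt "0 0 -40" --pt "0 0 -58" --pt "0 0 -58" --pt "0 0 -58" --twist '[0,0,0,0,0]' --newtons 60

```text
clock: 11.85
position: [0.6168, 0.1815, 0.2391]
ee_rot: [-0.655, -0.267, 0.655, -0.267]
ft_force: [0.5, -0.3, 0.4]
grip_width: 0.3
```

Emit:
send_rows --grip '[255,255,255,255,255]' --pt "5 0 0" --pt "15 0 0" --pt "25 0 0" --pt "30 0 0" --pt "30 0 0" --twist '[0,0,0,0,0]'

```text
clock: 12.27
position: [0.6159, 0.1798, 0.2072]
ee_rot: [-0.654, -0.266, 0.656, -0.266]
ft_force: [0.4, 0.8, -0.1]
grip_width: -0.002
```

```bash
python3 - <<'E'
from h import *
where();rz(.062,.190,-45.7)
p,d=viewer.camera('side'); cv2.imwrite('pics/d6.png',cv2.resize(p[170:340,150:320],None,fx=3.5,fy=3.5,interpolation=cv2.INTER_CUBIC))
p,d=viewer.camera('wrist'); cv2.imwrite('pics/w6.png',p)
E
```

```text
r 56.7 s 0.2 z 207.2 f [ 0.4  0.8 -0.1] t 12.27
p [0.6159 0.1798 0.2072] y-yaw -45.77 offset [17.1  0.2 -5.3] twist -0.07 f [ 0.4  0.8 -0.1] w -0.002 t 12.27 j7 -1.35
```

View pics/d6.png

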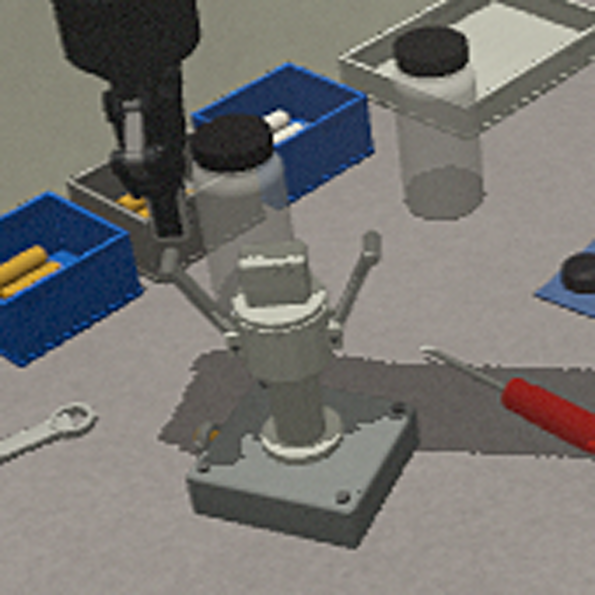

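View pics/w6.png

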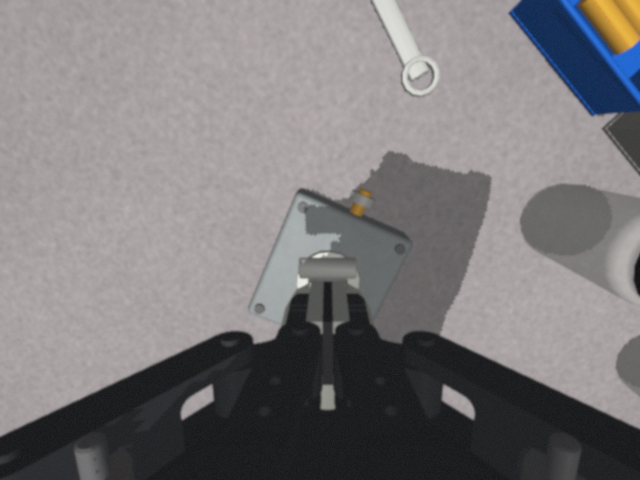

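The shut fingers are just inside and above the +x cross bar. Start the arc.

Emit:
send_rows --grip '[255,255,255,255,255]' --pt "9 0 -2" --pt "16 0 -4" --pt "20 0 -7" --pt "24 0 -11" --pt "28 0 -15" --twist '[0,0,0,0,0]'

```text
clock: 12.78
position: [0.6284, 0.1923, 0.1816]
ee_rot: [0.656, 0.267, -0.654, 0.266]
ft_force: [1.5, 2.4, 5.5]
grip_width: 0.001
```

```bash
python3 - <<'E'
from h import *
where()
E
```

```text
r 74.3 s 0.3 z 181.6 f [1.5 2.4 5.5] t 12.78
```

Emit:
send_rows --grip '[255,255,255,255,255]' --pt "6 0 -5" --pt "12 0 -9" --pt "19 0 -13" --pt "26 0 -16" --pt "34 0 -19" --twist '[0,0,0,0,0]'

```text
clock: 13.2
position: [0.6413, 0.2046, 0.1463]
ee_rot: [-0.655, -0.266, 0.655, -0.266]
ft_force: [0.3, 1.3, 1.7]
grip_width: -0.002
```

```bash
python3 - <<'E'
from h import *
where()
p,d=viewer.camera('side'); cv2.imwrite('pics/d7.png',cv2.resize(p[170:340,150:320],None,fx=3.5,fy=3.5,interpolation=cv2.INTER_CUBIC))
E
```

```text
r 92.2 s 0.1 z 146.3 f [0.3 1.3 1.7] t 13.2
```

View pics/d7.png

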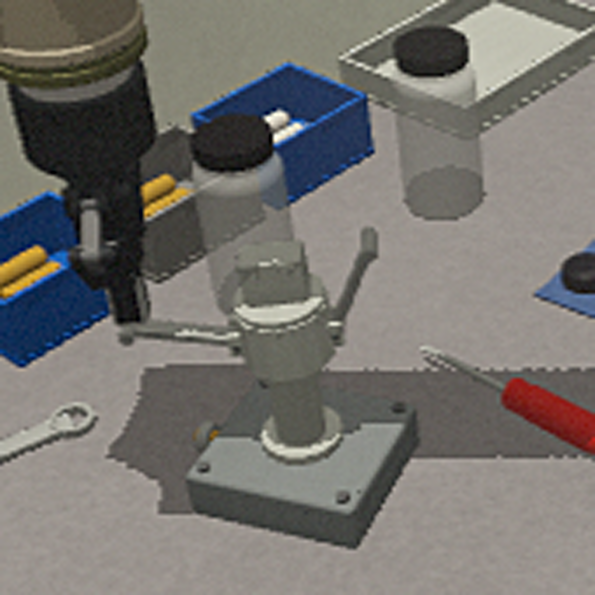

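Emit:
send_rows --grip '[255,255,255,255,255]' --pt "9 0 -2" --pt "18 0 -2" --pt "26 0 -1" --pt "33 0 0" --pt "40 0 1" --twist '[0,0,0,0,0]'

```text
clock: 13.67
position: [0.6401, 0.2033, 0.1063]
ee_rot: [-0.655, -0.266, 0.655, -0.266]
ft_force: [-0.5, -0.7, 1.0]
grip_width: 0.004
```

```bash
python3 - <<'E'
from h import *
where()
E
```

```text
r 90.5 s 0.0 z 106.3 f [-0.5 -0.7  1. ] t 13.67
```

Emit:
send_rows --grip '[255,255,255,255,255]' --pt "2 0 0" --pt "4 0 0" --pt "5 0 0" --pt "6 0 0" --pt "6 0 0" --twist '[0,0,0,0,0]'

```text
clock: 14.08
position: [0.6406, 0.2039, 0.1015]
ee_rot: [0.655, 0.266, -0.655, 0.266]
ft_force: [-0.3, 0.1, 1.5]
grip_width: 0.002
```

```bash
python3 - <<'E'
from h import *
where()
E
```

```text
r 91.2 s 0.1 z 101.5 f [-0.3  0.1  1.5] t 14.08
```

Emit:
send_rows --grip '[255,255,255,255,255]' --pt "1 0 0" --pt "2 0 0" --pt "3 0 0" --pt "4 0 0" --pt "4 0 0" --twist '[0,0,0,0,0]'

```text
clock: 14.5
position: [0.6409, 0.2039, 0.0979]
ee_rot: [0.655, 0.266, -0.655, 0.266]
ft_force: [-0.5, 1.1, 6.8]
grip_width: -0.002
```

```bash
python3 - <<'E'
from h import *
where()
p,d=viewer.camera('side'); cv2.imwrite('pics/d8.png',cv2.resize(p[170:340,150:320],None,fx=3.5,fy=3.5,interpolation=cv2.INTER_CUBIC))
E
```

```text
r 91.5 s -0.1 z 97.9 f [-0.5  1.1  6.8] t 14.5
```

View pics/d8.png

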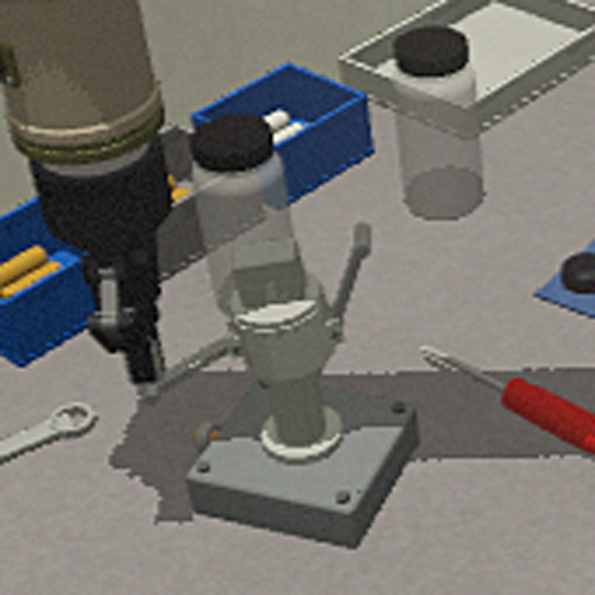

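Arm a is down with the force rising at its stop, and the cap tips slightly, as the task text warned. Retreat up and cross over to the other arm, checking on the way.

Emit:
send_rows --grip '[255,255,255,255,255]' --pt "-20 0 0" --pt "-55 0 0" --pt "-90 0 0" --pt "-125 0 5" --pt "-135 0 30" --twist '[0,0,0,0,0]'

```text
clock: 14.97
position: [0.6207, 0.1862, 0.2373]
ee_rot: [0.657, 0.268, -0.652, 0.267]
ft_force: [0.2, 1.2, 2.5]
grip_width: -0.004
```

Emit:
send_rows --grip '[255,255,255,255,255]' --pt "0 0 35" --pt "0 0 70" --pt "0 0 100" --pt "0 0 118" --pt "0 0 118" --twist '[0,0,0,0,0]'

```text
clock: 15.38
position: [0.5327, 0.0971, 0.2322]
ee_rot: [-0.655, -0.264, 0.656, -0.266]
ft_force: [0.9, 0.1, 0.1]
grip_width: -0.003
```

```bash
python3 - <<'E'
from h import *
where(); E=ext('wrist');p,d=viewer.camera('wrist'); cv2.imwrite('pics/w9.png',p);np.savez('w9.npz',d=d,K=E[0],R=E[1],t=E[2])
W=cloud(E,d)
V=W[np.hypot(*(W[:,:2]-C).T)<.12]
for lo,hi in((.18,.2),):
    Q=V[(V[:,2]>lo)&(V[:,2]<hi)&(np.hypot(*(V[:,:2]-C).T)<.025)]
    print('bar',len(Q),np.median(Q,0))
u=np.array([np.cos(np.radians(44.4)),np.sin(np.radians(44.4))]);r=(V[:,:2]-C)@u; s=(V[:,:2]-C)@[-u[1],u[0]]
m=(r>.06)&(abs(s)<.016)&(V[:,2]>.06); print('arm a',m.sum(),np.percentile(r[m],[2,50,98]),np.percentile(V[m,2],[5,50,95]))
m&=(abs(s)>.008); print('crossbar',m.sum(),np.percentile(r[m],[2,50,98]),np.percentile(V[m,2],[5,50,95]))
p,d=viewer.camera('side'); cv2.imwrite('pics/d9.png',cv2.resize(p[170:340,150:320],None,fx=3.5,fy=3.5,interpolation=cv2.INTER_CUBIC))
p,d=viewer.camera('scene'); cv2.imwrite('pics/s9.png',cv2.resize(p[130:280,320:480],None,fx=4,fy=4,interpolation=cv2.INTER_CUBIC))
E
```

```text
r -60.6 s -0.8 z 232.2 f [0.9 0.1 0.1] t 15.38
bar 4274 [0.57663321 0.14143701 0.18860516]
arm a 830 [0.06049333 0.07255431 0.0847399 ] [0.10450583 0.11007672 0.11543852]
crossbar 22 [0.07195235 0.0784064  0.08510103] [0.10340187 0.10639898 0.1098169 ]
```

View pics/d9.png

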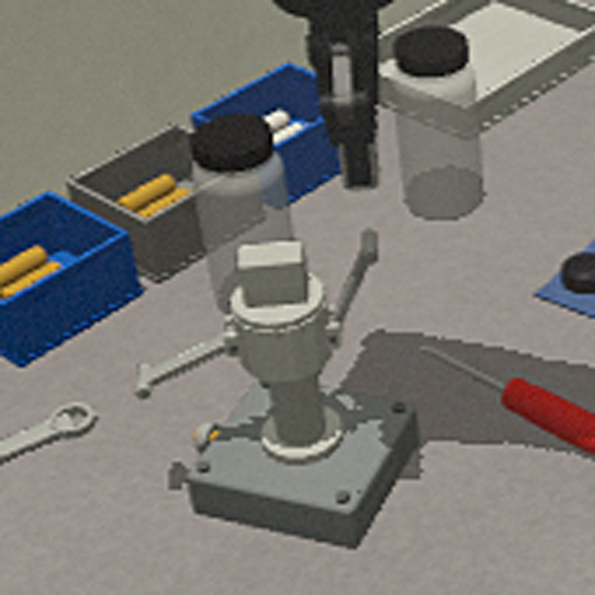

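View pics/s9.png

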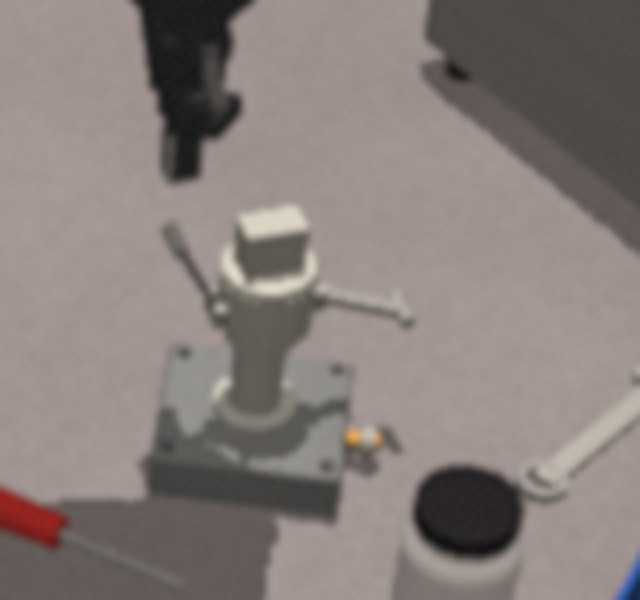

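View pics/w9.png

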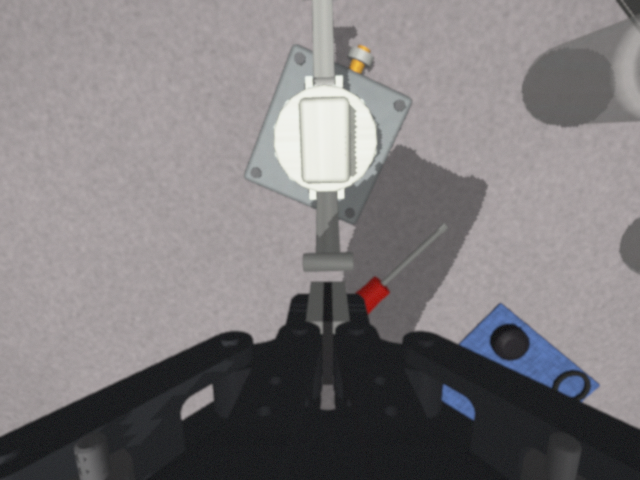

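The cap is upright again, bar top 188.6 mm, and arm a's top surface is at 110 mm at r=72.5, which matches fully down. Now arm b.

Emit:
send_rows --grip '[255,255,255,255,255]' --pt "8 0 -3" --pt "16 0 -3" --pt "23 0 -3" --pt "27 0 -3" --pt "27 0 -3" --twist '[0,0,0,0,0]'

```text
clock: 15.95
position: [0.536, 0.1027, 0.2035]
ee_rot: [-0.654, -0.267, 0.656, -0.266]
ft_force: [-1.0, 0.1, 0.4]
grip_width: -0.003
```

```bash
python3 - <<'E'
from h import *
where()
E
```

```text
r -54.3 s 1.0 z 203.5 f [-1.   0.1  0.4] t 15.95
```

Emit:
send_rows --grip '[255,255,255,255,255]' --pt "8 1 2" --pt "14 1 4" --pt "18 1 7" --pt "22 1 11" --pt "26 1 15" --twist '[0,0,0,0,0]'

```text
clock: 16.37
position: [0.526, 0.0888, 0.181]
ee_rot: [-0.654, -0.264, 0.656, -0.267]
ft_force: [-18.4, -14.2, 30.2]
grip_width: -0.003
```

```bash
python3 - <<'E'
from h import *
where()
E
```

```text
r -71.2 s -2.0 z 181.0 f [-18.4 -14.2  30.2] t 16.37
```

```bash
python3 - <<'E'
from h import *
p,d=viewer.camera('side'); cv2.imwrite('pics/d10.png',cv2.resize(p[170:340,150:320],None,fx=3.5,fy=3.5,interpolation=cv2.INTER_CUBIC))
p,d=viewer.camera('scene'); cv2.imwrite('pics/s10.png',cv2.resize(p[130:280,320:480],None,fx=4,fy=4,interpolation=cv2.INTER_CUBIC))
where();print(monitor.get_obs()['torque'])
E
```

```text
r -71.3 s -1.8 z 179.7 f [-4.5 -3.6  8.6] t 16.47
[-0.98663122  1.01865754  0.02273324]
```

View pics/d10.png

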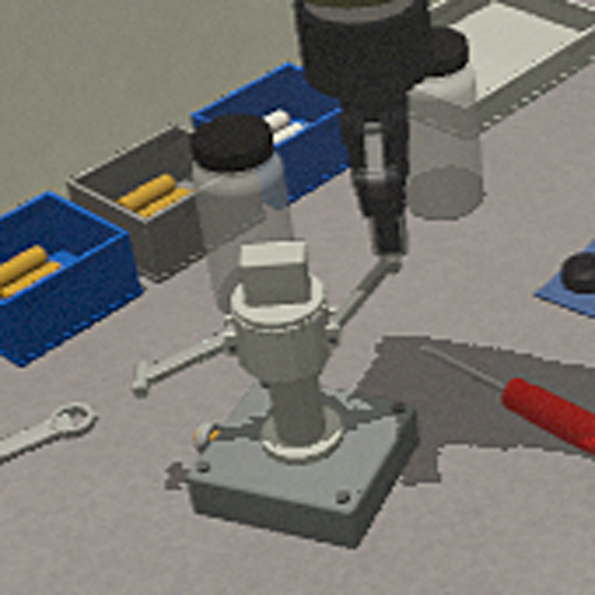

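View pics/s10.png

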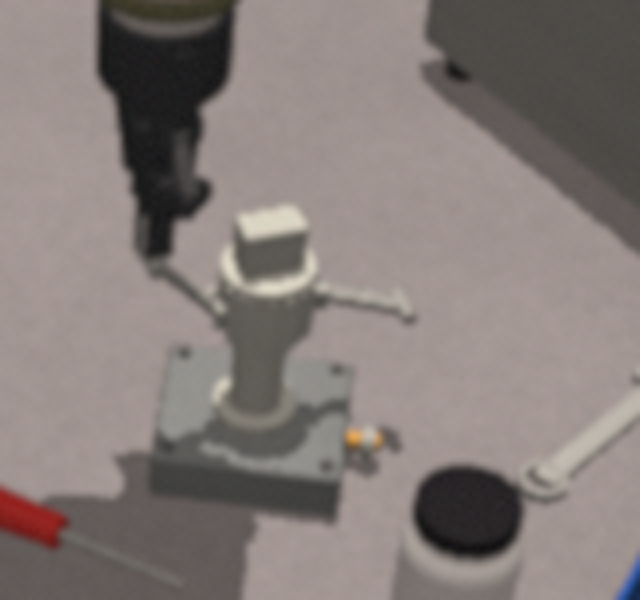

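Emit:
send_rows --grip '[255,255,255,255,255]' --pt "5 -1 5" --pt "11 -1 10" --pt "18 -1 14" --pt "25 -1 17" --pt "33 -1 20" --twist '[0,0,0,0,0]'

```text
clock: 16.88
position: [0.5113, 0.0778, 0.1455]
ee_rot: [0.655, 0.266, -0.655, 0.266]
ft_force: [-0.6, -0.2, 1.9]
grip_width: -0.004
```

```bash
python3 - <<'E'
from h import *
where()
E
```

```text
r -89.4 s 0.5 z 145.5 f [-0.6 -0.2  1.9] t 16.88
```

Emit:
send_rows --grip '[255,255,255,255,255]' --pt "9 0 2" --pt "18 0 3" --pt "26 0 3" --pt "33 0 3" --pt "40 0 2" --twist '[0,0,0,0,0]'

```text
clock: 17.3
position: [0.5101, 0.077, 0.1054]
ee_rot: [0.655, 0.267, -0.655, 0.266]
ft_force: [0.4, 0.8, 0.7]
grip_width: -0.002
```

Emit:
send_rows --grip '[255,255,255,255,255]' --pt "2 0 0" --pt "4 0 0" --pt "6 0 0" --pt "7 0 0" --pt "7 0 0" --twist '[0,0,0,0,0]'

```text
clock: 17.72
position: [0.5104, 0.0768, 0.0995]
ee_rot: [0.655, 0.266, -0.655, 0.266]
ft_force: [0.1, -0.8, 2.4]
grip_width: -0.001
```

```bash
python3 - <<'E'
from h import *
where()
p,d=viewer.camera('side'); cv2.imwrite('pics/d11.png',cv2.resize(p[170:340,150:320],None,fx=3.5,fy=3.5,interpolation=cv2.INTER_CUBIC))
E
```

```text
r -90.7 s 0.4 z 99.5 f [ 0.1 -0.8  2.4] t 17.72
```

View pics/d11.png

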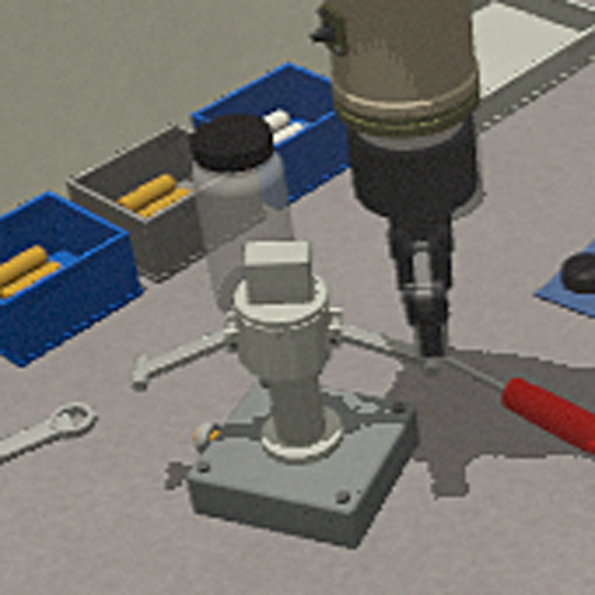

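Arm b is nearly down. Pressing a little more until the force rises.

Emit:
send_rows --grip '[255,255,255,255,255]' --pt "1 0 0" --pt "2 0 0" --pt "3 0 0" --pt "4 0 0" --pt "4 0 0" --twist '[0,0,0,0,0]'

```text
clock: 18.18
position: [0.5113, 0.0771, 0.0966]
ee_rot: [0.656, 0.266, -0.654, 0.267]
ft_force: [-0.6, 0.7, 13.2]
grip_width: 0.0
```

Emit:
send_rows --grip '[255,255,255,255,255]' --pt "0.5 0 0" --pt "1 0 0" --pt "1 0 0" --pt "1 0 0" --pt "1 0 0" --twist '[0,0,0,0,0]'

```text
clock: 18.6
position: [0.5116, 0.0772, 0.096]
ee_rot: [0.656, 0.266, -0.654, 0.267]
ft_force: [-1.6, 0.6, 14.7]
grip_width: 0.001
```

Emit:
send_rows --grip '[255,255,255,255,255]' --pt "-20 0 0" --pt "-55 0 0" --pt "-90 0 0" --pt "-120 0 0" --pt "-125 0 0" --twist '[0,0,0,0,0]'

```text
clock: 19.02
position: [0.512, 0.0773, 0.2243]
ee_rot: [0.657, 0.265, -0.653, 0.267]
ft_force: [1.0, 0.8, -0.5]
grip_width: 0.001
```

```bash
cat > chk.py <<'E'
from h import *
import sys
n=sys.argv[1]
where(); E=ext('wrist');p,d=viewer.camera('wrist'); cv2.imwrite(f'pics/w{n}.png',p)
W=cloud(E,d)
V=W[np.hypot(*(W[:,:2]-C).T)<.12]
Q=V[(V[:,2]>.18)&(V[:,2]<.2)&(np.hypot(*(V[:,:2]-C).T)<.025)]
if len(Q): print('bar',len(Q),np.median(Q,0))
u=np.array([np.cos(np.radians(44.4)),np.sin(np.radians(44.4))]);r=(V[:,:2]-C)@u; s=(V[:,:2]-C)@[-u[1],u[0]]
for sg in(1,-1):
    m=(sg*r>.045)&(sg*r<.08)&(abs(s)<.005)&(V[:,2]>.08)&(V[:,2]<.19)
    if m.sum()>30:
        k,b=np.polyfit(sg*r[m],V[m,2],1); print(sg,m.sum(),'slope deg',np.degrees(np.arctan(k)),'z at r=72.5',k*.0725+b)
for q in('side','scene'):
    p,d=viewer.camera(q); x,y,w,h=(150,170,170,170) if q=='side' else (320,130,160,150)
    cv2.imwrite(f'pics/{q}{n}.png',cv2.resize(p[y:y+h,x:x+w],None,fx=3.5,fy=3.5,interpolation=cv2.INTER_CUBIC))
    W=cloud(ext(q),d);V=W[np.hypot(*(W[:,:2]-C).T)<.12];r=(V[:,:2]-C)@u; s=(V[:,:2]-C)@[-u[1],u[0]]
    for sg in(1,-1):
        m=(sg*r>.045)&(sg*r<.08)&(abs(s)<.006)&(V[:,2]>.08)&(V[:,2]<.19)
        if m.sum()>10: k,b=np.polyfit(sg*r[m],V[m,2],1); print(q,sg,m.sum(),'slope',np.degrees(np.arctan(k)),'z72.5',k*.0725+b)
E
python3 chk.py 12
```

```text
r -89.3 s -0.4 z 224.3 f [ 1.   0.8 -0.5] t 19.02
bar 5253 [0.57508318 0.13965296 0.18864208]
1 152 slope deg -24.864620497474128 z at r=72.5 0.11040935147644593
-1 736 slope deg -25.126060926666757 z at r=72.5 0.11016962258088409
side 1 52 slope -22.490970501120565 z72.5 0.11341744215031815
side -1 70 slope -25.63785017850066 z72.5 0.11035763233840852
scene 1 41 slope -24.589448104841512 z72.5 0.11042192029322931
scene -1 43 slope -27.43327182812658 z72.5 0.10733914306950179
```

View pics/side12.png

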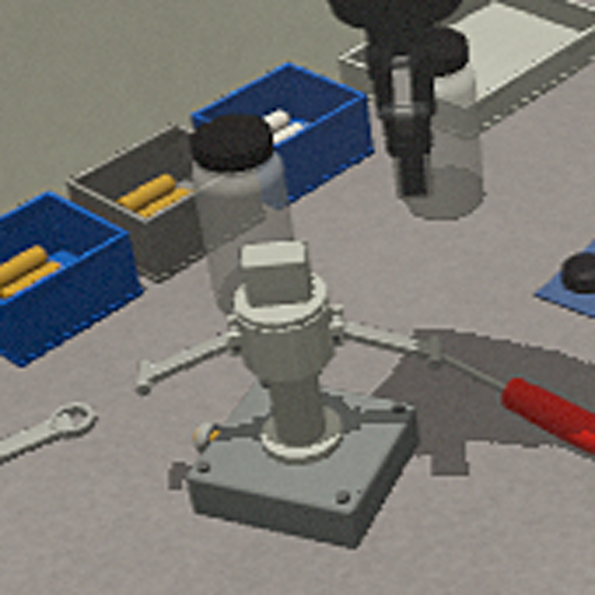

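View pics/scene12.png

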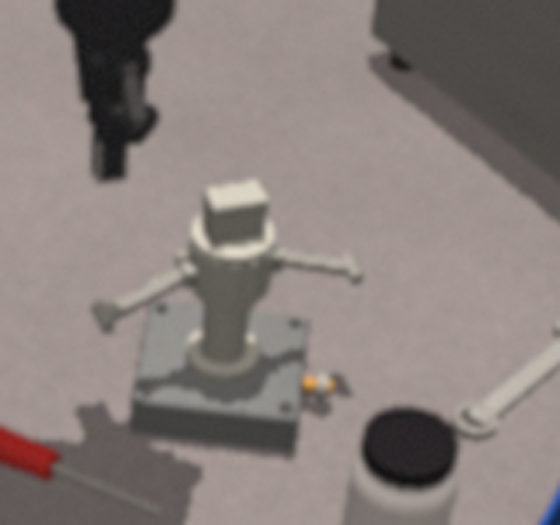

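Wrist and scene views put both arms at about −25°. The side view hints that arm a is 2–3° up. I'll move above the cap for an even view of both.

Emit:
send_rows --grip '[255,255,255,255,255]' --pt "-20 0 0" --pt "-40 0 -10" --pt "-60 0 -40" --pt "-60 0 -60" --pt "-60 0 -60" --twist '[0,0,0,0,0]'

```text
clock: 19.58
position: [0.5541, 0.1214, 0.2777]
ee_rot: [-0.655, -0.268, 0.655, -0.266]
ft_force: [-0.0, 0.8, 0.3]
grip_width: 0.002
```

Emit:
send_rows --grip '[255,255,255,255,255]' --pt "0 0 0" --pt "0 0 0" --pt "0 0 0" --pt "0 0 0" --pt "0 0 0" --twist '[0,0,0,0,0]'

```text
clock: 20.0
position: [0.5528, 0.1179, 0.279]
ee_rot: [-0.655, -0.266, 0.655, -0.266]
ft_force: [-0.8, 0.0, -0.2]
grip_width: -0.001
```

```bash
python3 chk.py 13
```

```text
r -31.7 s 0.1 z 279.0 f [-0.8  0.  -0.2] t 20.0
bar 2500 [0.57573922 0.14006892 0.18865242]
1 636 slope deg -22.298057768758806 z at r=72.5 0.11172356291970671
-1 400 slope deg -25.169370906890908 z at r=72.5 0.11008125852957895
side 1 53 slope -21.231519210272204 z72.5 0.11324823595167043
side -1 75 slope -25.678909838144598 z72.5 0.11025834584691876
scene 1 36 slope -21.56294057804555 z72.5 0.11093150509932771
scene -1 41 slope -25.817522927773094 z72.5 0.10730504834009133
```

View pics/w13.png

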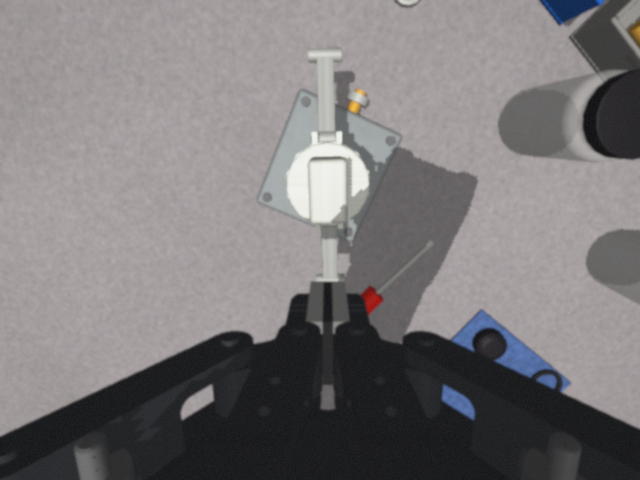

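Pressing b lifted arm a by about 2.7°, so I'll gently re-press a.

Emit:
send_rows --grip '[255,255,255,255,255]' --pt "0 0 -35" --pt "0 0 -70" --pt "0 0 -105" --pt "20 0 -122" --pt "50 0 -122" --twist '[0,0,0,0,0]'

```text
clock: 20.57
position: [0.6424, 0.208, 0.2302]
ee_rot: [0.656, 0.268, -0.653, 0.267]
ft_force: [1.0, -0.5, -0.2]
grip_width: 0.003
```

Emit:
send_rows --grip '[255,255,255,255,255]' --pt "30 0 0" --pt "60 0 0" --pt "85 0 0" --pt "95 0 0" --pt "100 0 0" --twist '[0,0,0,0,0]'

```text
clock: 20.98
position: [0.6397, 0.2032, 0.1275]
ee_rot: [-0.654, -0.266, 0.656, -0.266]
ft_force: [-0.2, 0.3, 1.0]
grip_width: -0.0
```

```bash
python3 - <<'E'
from h import *
where()
E
```

```text
r 90.1 s 0.2 z 127.5 f [-0.2  0.3  1. ] t 20.98
```

Emit:
send_rows --grip '[255,255,255,255,255]' --pt "10 0 -1" --pt "18 0 -1" --pt "23 0 -1" --pt "26 0 -1" --pt "27 0 -1" --twist '[0,0,0,0,0]'

```text
clock: 21.4
position: [0.6414, 0.2045, 0.1025]
ee_rot: [0.655, 0.266, -0.655, 0.266]
ft_force: [-1.6, -0.8, 2.5]
grip_width: 0.003
```

```bash
python3 - <<'E'
from h import *
where()
E
```

```text
r 92.2 s -0.0 z 102.5 f [-1.6 -0.8  2.5] t 21.4
```

Emit:
send_rows --grip '[255,255,255,255,255]' --pt "0.5 0 0" --pt "1 0 0" --pt "1.5 0 0" --pt "2 0 0" --pt "2 0 0" --twist '[0,0,0,0,0]'

```text
clock: 21.82
position: [0.6413, 0.2045, 0.1004]
ee_rot: [0.655, 0.266, -0.655, 0.266]
ft_force: [0.1, -0.0, 1.4]
grip_width: 0.001
```

Emit:
send_rows --grip '[255,255,255,255,255]' --pt "-20 0 0" --pt "-55 0 0" --pt "-90 0 0" --pt "-130 0 0" --pt "-165 0 10" --twist '[0,0,0,0,0]'

```text
clock: 22.23
position: [0.634, 0.1985, 0.2671]
ee_rot: [0.655, 0.267, -0.655, 0.266]
ft_force: [-0.1, 0.3, 0.7]
grip_width: 0.001
```

Emit:
send_rows --grip '[255,255,255,255,255]' --pt "-10 0 35" --pt "-10 0 70" --pt "-10 0 105" --pt "-10 0 113" --pt "-10 0 113" --twist '[0,0,0,0,0]'

```text
clock: 22.65
position: [0.5522, 0.1162, 0.2756]
ee_rot: [-0.655, -0.265, 0.655, -0.266]
ft_force: [1.1, -0.9, 0.6]
grip_width: 0.003
```

```bash
python3 chk.py 14
```

```text
r -33.3 s -0.7 z 275.6 f [ 1.1 -0.9  0.6] t 22.65
bar 2592 [0.57657137 0.14088312 0.18866056]
1 637 slope deg -25.112301406548827 z at r=72.5 0.10985482221027934
-1 398 slope deg -24.966176136014393 z at r=72.5 0.10960614145219147
side 1 51 slope -23.976220729298912 z72.5 0.11173214994676771
side -1 74 slope -23.852664080144667 z72.5 0.1097441938090195
scene 1 35 slope -24.9760649439668 z72.5 0.10901342673753806
scene -1 41 slope -22.552667191494052 z72.5 0.1076486059751364
```

```bash
python3 - <<'E'
from h import *
p,d=viewer.camera('scene');cv2.imwrite('pics/fin.png',p);print(monitor.get_obs()['ft_force'])
E
```

```text
[0.49602445 0.53120041 0.18918419]
```

View pics/fin.png

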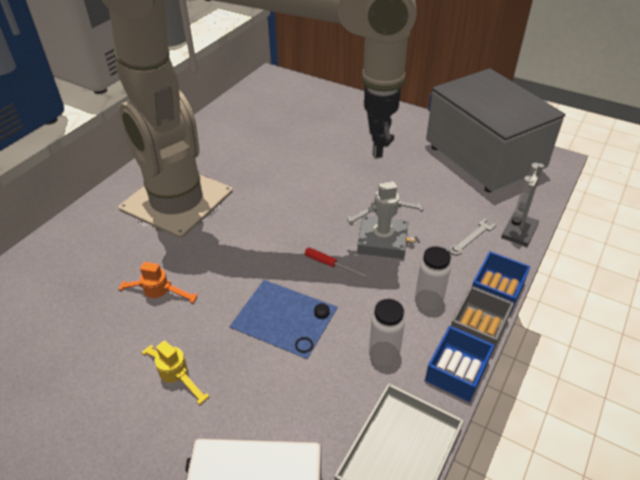

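View pics/side14.png

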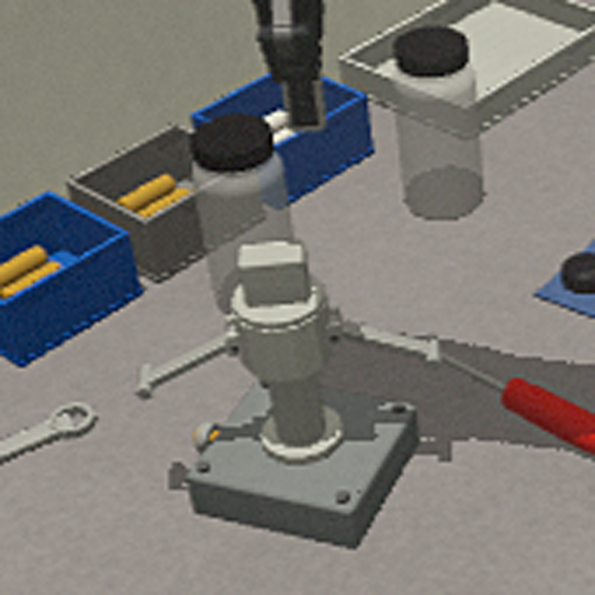

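Both views show the cap seated at about (387,205) in the scene picture, both arms down, the gripper clear and the bystanders where they were. Handing in.

```bash
python3 -c "
from workcell import manip
print(manip.hand_in())"
```

```text
the job is handed in; nothing more can be done
None
```

The cap is on the adaptor, pushed fully home and locked with both cam arms down. I handed the job in at about 23 s of the 72 s allowed; it gives no verdict.

- **Fitting:** I measured the crown angle with the wrist camera and turned the cap to match before lowering it. The teeth meshed with hardly any rocking. I then pushed the cap to a hard stop at about 33 N, at the expected home height, with both arms still up.
- **Locking:** I pressed arm a down, then arm b. Pressing b lifted arm a by about 2.7°, so I pressed a down again gently. There was one brief 30 N reading on the fingers at the start of arm b's swing, which eased by itself.
- **Last checks:** The top of the grip bar is 188.7 mm up, against 189 expected when fully home. The wrist camera puts the arms at −25.1° and −25.0°, where fully down is −25°. The coarser side and scene views gave −22.6° to −25.0°, which I put down to noise. The gripper is clear of the cap, there is no contact force, and the jars, tools and small parts look unmoved.

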